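# Pin the swing template and trace its seam slot

## Task

Put the red-handled locating pin through the hole in the free end of the aluminium template and slide it across, turning the template with it, until it drops fully home into the hidden hole in the board. Then take the blue spring-tipped stylus, lower its tip into the curved slot at the red-dot end by the pivot and trace the seam to the other end in one slow stroke (about 4 cm a second), always lightly sprung on the card, never lifted out part way and never pressed to the spring's stop. Hang the stylus upright in the stand again, leave the pin in place, and do not disturb the awl or anything else.

Things in the scene. Friction and masses are not known exactly. Their poses are not given: they have to be found in the camera images.
- jig_board: plywood marking board, 200 (its x) x 330 (its y) x 22 mm, screwed to the bench. Origin: centre of its underside, on the bench. A 2 mm card lies on its middle (card top 24 mm above the bench). The aluminium template turns on a brass-headed pivot at its (20, 135) mm. Black index line on the top near its -y edge
- board_hole (a point): mouth centre of the board's round locating hole, 13.5 mm diameter, right through the board; at the board's (20, -115, 22) mm. Hidden under the template; seen only when the template's hole stands over it. Axes as the board's
- template (a joint): swing of the template about its pivot, rad: 0 = its hole exactly over the board's hole (black lines on template end and board in line); positive = free end swung towards the board's -x edge. Range -0.03 to 0.17, light friction (about 0.03 N m), stays where left. The board is flat under the whole swing
- template_hole (a point): centre, at the top face, of the 14.5 mm round hole in the template's free end, 250 mm from the pivot. The template is a 6 mm aluminium plate about 300 x 92 mm, underside 25.5 mm and top 31.5 mm above the bench. Axes as the template's: its -y points from the pivot to the hole
- locating_pin: locating pin with red square handle. Origin: centre of the collar's underside; z up along the pin towards the handle. Collar 28 mm diameter, 0 to 5 mm; square handle 18 x 18 mm (sides along its x and y), 5 to 50 mm; steel shank 12 mm diameter, down to -26 mm, its last 5 mm tapered to 7 mm diameter. 70 to 120 g. Starts hanging by its collar in a hole of the stand. When seated the collar rests on the template, origin 9.5 mm above board_hole
- stylus: spring-tipped stylus with blue square handle. Origin: centre of the collar's underside; z up along the stylus towards the handle. Collar 28 mm diameter, 0 to 5 mm; square handle 16 x 16 mm (sides along its x and y), 5 to 70 mm; aluminium sleeve 14 mm diameter down to -34 mm, then a cone to 8 mm diameter at -45 mm; brass tip 5 mm diameter, round-ended, down to -73 mm when not pressed. 75 to 115 g. Starts hanging by its collar in a hole of the stand
- stylus_tip (a joint): how far the stylus's sprung brass tip is pushed in, m: 0 free, stop at 0.008; 500 N/m (about 1.75 N at 3.5 mm, the middle of its working travel)
- tip_point (a point): end of the stylus's brass tip (moves with the tip)
- awl: awl with round dark wooden handle, 25 mm thick, brass collar; hangs in one of the stand's three holes; not needed. Origin: centre of the collar's underside; handle 5 to 54 mm above it
- tool_stand: wooden tool stand, 188 (its x) x 64 (its y) x 98 mm, fixed; stands to the robot's left or right of the board. Origin: centre of its underside. Three upright 20 mm holes at its x = -55, 0 and 55 mm, y = 0, through a top 8 mm thick whose upper face is at 95 mm (end cheeks stand 3 mm higher); floor plank 10 mm thick below. Which tool hangs in which hole varies; handles start square to the stand
- seam_0 (a point): point 0 of the seam on the slot's centre line, at card height (24 mm above the bench); moves with the template, at (0, -38) mm in its frame (origin at the pivot, +x across). Centre of the slot's round end by the pivot, beside the red dot. The slot is 9 mm wide, a smooth curve (cubic spline) through seam_0 to seam_6, cut right through the template; its floor is the card
- seam_1 (a point): point 1 of the seam on the slot's centre line, at card height (24 mm above the bench); moves with the template, at (16.9, -67) mm in its frame (origin at the pivot, +x across). 
- seam_2 (a point): point 2 of the seam on the slot's centre line, at card height (24 mm above the bench); moves with the template, at (19.1, -96) mm in its frame (origin at the pivot, +x across). 
- seam_3 (a point): point 3 of the seam on the slot's centre line, at card height (24 mm above the bench); moves with the template, at (6, -125) mm in its frame (origin at the pivot, +x across). 
- seam_4 (a point): point 4 of the seam on the slot's centre line, at card height (24 mm above the bench); moves with the template, at (-8.7, -154) mm in its frame (origin at the pivot, +x across). 
- seam_5 (a point): point 5 of the seam on the slot's centre line, at card height (24 mm above the bench); moves with the template, at (-10.9, -183) mm in its frame (origin at the pivot, +x across). 
- seam_6 (a point): point 6 of the seam on the slot's centre line, at card height (24 mm above the bench); moves with the template, at (0, -212) mm in its frame (origin at the pivot, +x across). Centre of the slot's round end by the free end
- mug: blue glazed mug without handle, 84 x 84 x 83 mm, loose bystander; origin at its underside's centre
- thread_spool_white: upright spool of white thread, 54 x 54 x 62 mm, loose bystander; origin at its underside's centre
- linen_tape: flat roll of beige linen tape, 66 x 64 x 19 mm, loose bystander; origin at its underside's centre
- tape_measure: round red tape measure, 51 x 66 x 19 mm, loose bystander; origin at its underside's centre
- thread_snips: yellow thread snips, 32 x 105 x 8 mm, loose bystander; origin at its underside's centre
- beeswax: round amber cake of beeswax, 38 x 38 x 12 mm, loose bystander; origin at its underside's centre

How it is judged:
On the way, in this order (a step that is already met when the one before it is completed fails the run):
1. pin through the template's hole while the template is still swung out (z of locating_pin in the frame of template_hole below 0.0225 m and horizontal distance between locating_pin and template_hole below 0.005 m and value of joint template above 0.03 rad), for 0.05 s.
2. pin fully home through the template into the board's hole (z of locating_pin in the frame of board_hole below 0.0135 m and horizontal distance between locating_pin and board_hole below 0.004 m and value of joint template between -0.016 and 0.016 rad), for 0.2 s.
3. stylus tip in the slot and sprung on the card, at the red-dot end (horizontal distance between tip_point and seam_0 below 0.006 m and z of tip_point in the frame of seam_3 below 0.004 m and value of joint stylus_tip above 0.0006 m and value of joint template between -0.016 and 0.016 rad), for 0.05 s.
4. stylus tip in the slot and sprung on the card, a sixth of the way (horizontal distance between tip_point and seam_1 below 0.006 m and z of tip_point in the frame of seam_3 below 0.004 m and value of joint stylus_tip above 0.0006 m and value of joint template between -0.016 and 0.016 rad), for 0.05 s.
5. stylus tip in the slot and sprung on the card, a third of the way (horizontal distance between tip_point and seam_2 below 0.006 m and z of tip_point in the frame of seam_3 below 0.004 m and value of joint stylus_tip above 0.0006 m and value of joint template between -0.016 and 0.016 rad), for 0.05 s.
6. stylus tip in the slot and sprung on the card, half way (horizontal distance between tip_point and seam_3 below 0.006 m and z of tip_point in the frame of seam_3 below 0.004 m and value of joint stylus_tip above 0.0006 m and value of joint template between -0.016 and 0.016 rad), for 0.05 s.
7. stylus tip in the slot and sprung on the card, two thirds of the way (horizontal distance between tip_point and seam_4 below 0.006 m and z of tip_point in the frame of seam_3 below 0.004 m and value of joint stylus_tip above 0.0006 m and value of joint template between -0.016 and 0.016 rad), for 0.05 s.
8. stylus tip in the slot and sprung on the card, five sixths of the way (horizontal distance between tip_point and seam_5 below 0.006 m and z of tip_point in the frame of seam_3 below 0.004 m and value of joint stylus_tip above 0.0006 m and value of joint template between -0.016 and 0.016 rad), for 0.05 s.
9. stylus tip in the slot and sprung on the card, at the far end (horizontal distance between tip_point and seam_6 below 0.006 m and z of tip_point in the frame of seam_3 below 0.004 m and value of joint stylus_tip above 0.0006 m and value of joint template between -0.016 and 0.016 rad), for 0.05 s.
At the end, for the whole second after the job is handed in: Pin home: collar within 4 mm of the template, within 4 mm of the hole axis, upright within 7 degrees; template at 0 within 0.016 rad. Stylus hanging by its collar in any stand hole, within 6 mm sideways and 4 mm in height, upright within 9 degrees. Both at rest (all of step 2 and z of stylus in the frame of tool_stand between 0.091 and 0.099 m and y of stylus in the frame of tool_stand between -0.006 and 0.006 m and (x of stylus in the frame of tool_stand between -0.061 and -0.049 m or x of stylus in the frame of tool_stand between -0.006 and 0.006 m or x of stylus in the frame of tool_stand between 0.049 and 0.061 m) and angle between stylus's own z axis and vertical below 0.15 rad and angle between locating_pin's own z axis and vertical below 0.12 rad and linear speed of each of stylus, locating_pin below 0.02 m/s); the robot touches nothing.
It fails at once if stylus moving faster than 0.12 m/s while its tip is pressed on the card along the seam (horizontal distance between tip_point and seam_3 below 0.08 m and z of tip_point in the frame of seam_3 below 0.004 m and value of joint stylus_tip above 0.0006 m and linear speed of stylus above 0.12 m/s).
It fails at once if over the inner part of the seam and less than 30 mm above the card, the tip off the card: more than 4 mm above it or pushed in less than 0.3 mm (horizontal distance between tip_point and seam_3 below 0.075 m and z of tip_point in the frame of seam_3 below 0.03 m and (z of tip_point in the frame of seam_3 above 0.004 m or value of joint stylus_tip below 0.0003 m)).
It fails at once if stylus pressed to the spring's stop (tip pushed in more than 7.3 mm) (value of joint stylus_tip above 0.0073 m).
It fails at once if the awl or a loose bystander (mug, spool, linen tape, tape measure, snips, beeswax) moved more than 20 mm (distance of any of mug, thread_spool_white, linen_tape, tape_measure, thread_snips, beeswax, awl from where it was at the start of the episode above 0.02 m).
It also fails if it takes over 72 s, if anything falls off the work surface, if the arm or the gripper's body presses on something with over 40 N, if the wrist force passes 120 N, or if a joint passes its speed limit or range.

## Robot

A 6-joint arm with a two-finger parallel gripper is mounted at the origin on the work surface; the furniture and walls round the work are solid. World frame = base frame: x ahead of the robot, y to its left, z up, the work surface at z = 0. Lengths are in m, angles in rad, forces in N, time in s.
With the tool pointing down it reaches from about 0.4 to 0.825 m from the base axis. Payload 7 kg.
Tool frame: the origin (TCP) lies at the very end of the fingers, on their centre line; the grasp point (between the pads) lies 19 mm behind it; z points along the fingers, y is the direction in which the jaws open and shut (so a half turn about z gives the same grasp; the last joint's range is limited). The gripper opens to 85 mm and grips with 20 to 120 N. Pads are 22 mm wide; open, the fingers measure 114 mm over their backs; the gripper's body (76 mm by 85 mm) begins 54 mm behind the grasp point. The pads swing forward as they close: fully open they stand 13 mm farther back than shut.
Start: joints at [1.616, 0.359, 0.012, 0, -1.224, -0.288], TCP at [0.162, 0.655, 0.231] pointing down, gripper open.
Joint ranges: [-3.07, 3.07], [-1.43, 2.12], [-1.02, 1.25], [-3.03, 1.67], [-3.05, -0], [-3.03, 3.03]. Speed limits (rad/s): [2.39, 2.39, 3.01, 3.14, 3.14, 3.14].

## Interface

Orientations are given as a unit quaternion [x, y, z, w].
In Python, from workcell import ctrl gives the robot as it stands.
- The arm moves only by the tool carry_out, never from a script. Its argument "plan" is a list of rows, each a list of 5 numbers: the shift along the world's x, y, z in cm, then the turn about the world's z in degrees, then the closure, from -1 (fully open) to 1 (shut). In form: [[dx, dy, dz, spin, hand], ...]. A call has 1 to 20 rows; each row is the pose to reach, as a shift and turn from the pose commanded when the call began; what a row does not reach only later rows make up. A row lasts 1/12 s, in which the tool goes at most 41.7 mm and 7.16 degrees, less where a joint would pass 70% of its speed; a pose out of reach is approached as far as the arm can. A call with a gripper value outside its range is refused whole. The fingers move at their own pace and stop on an object; "newtons" is the grip in N (left out, the last holds). Time passes only in rows, so rows that repeat a pose let the fingers close. It gives the time, the measured TCP pose, the force and the opening at its end, in the units of the state.
- ctrl.get_obs(): the state, without advancing time (a new reading comes with each control period).
- ctrl.read_camera(name): name is "scene" or "side" or "wrist"; returns (picture, depth): 384x512x3 uint8, red, green, blue; 384x512 float32, m along the optical axis (not along the pixel's ray), 0 where there is no reading.
- ctrl.camera_model(name): a dict with "intrinsics" (3x3 intrinsics, pixels), "origin" and "orientation" of the camera in the world. Camera axes: x right, y up, looking along -z (the intrinsics and any distortion apply to the point x, -y, -z); pixel columns grow to the right and rows downward; lengths in m; the calibration is good to about 2 mm. A picture is of the moment at which its call begins: read the wrist's pose just before it. camera_model takes no time and is no camera call; for the wrist camera it gives the pose at the moment of the call.
- ctrl.close_job(): hands the job in, once; it reports no verdict.
The state is a dict: "t": time; "joints": joint angles; "qvel": joint speeds; "effort": joint torques, N m; "eef_pos": TCP position; "orientation": TCP orientation; "wrist_force": force on the tool from outside, world axes, zero at the start; "moment": the same for the moment, N m; "opening": opening from 0.0 (shut) to 1.0 (fully open).
Only numpy, scipy, OpenCV 4.12 (cv2) and the standard library are available. Lean on these libraries where they do the work, as an engineer would, in place of code of your own. Each camera call takes 0.05 s, during which the arm holds its last target.

## Working session

There is one attempt and no reset: what is moved stays moved. The work goes in short steps, Python scripts to look and compute and a tool call to move; the robot and the scene stay as the last step left them, time stands still between calls to the robot, and variables do not carry over. Pictures are saved under pics/ and viewed, and the job is handed in when it is done.

Besides the shell and the picture viewer there is one more tool, called after "Call:" as name(argument=value, ...), one argument or row to a line, values as JSON. carry_out: Moves the arm, as the interface text tells. Its arguments: {"type":"object","properties":{"plan":{"type":"array","items":{"type":"array","items":{"type":"number"}}},"newtons":{"type":"number"}},"required":["plan"]}

```bash
ls; mkdir -p pics; python3 - <<'E'
from workcell import ctrl
import cv2,numpy as np
print(ctrl.get_obs())
for n in ["scene","side","wrist"]:
    m=ctrl.camera_model(n); print(n,m)
    p,d=ctrl.read_camera(n)
    cv2.imwrite(f"pics/a_{n}.png",p[:,:,::-1]); np.savez(f"pics/a_{n}.npz",p=p,d=d,K=m["intrinsics"],o=m["origin"],q=m["orientation"])
E
```

```text
pics
{'t': 0.0, 'joints': array([ 1.61606794e+00,  3.59385251e-01,  1.10559146e-02, -3.32059410e-04,
       -1.22410384e+00, -2.88129306e-01]), 'qvel': array([-1.32076703e-03, -1.85357624e-03,  8.55372447e-05, -7.98952956e-04,
        5.08143047e-04, -1.53569419e-03]), 'effort': array([-1.14410501e-03, -5.83317053e+01,  2.93408364e+01,  6.93652555e+00,
       -5.93904857e-03,  1.05037080e-05]), 'eef_pos': array([0.16221952, 0.65471966, 0.23036672]), 'orientation': array([ 9.92629377e-01, -1.21186741e-01, -1.81405140e-05,  8.32980213e-04]), 'wrist_force': array([-0.23556485, -0.45208863,  0.20911757]), 'moment': array([-0.04801187,  0.02353299,  0.0208989 ]), 'opening': 0.9972692018953032}
scene {'intrinsics': array([[366.50753311,   0.        , 257.54474193],
       [  0.        , 366.50753311, 188.32606197],
       [  0.        ,   0.        ,   1.        ]]), 'origin': array([-0.02253819, -0.3418946 ,  0.81673768]), 'orientation': array([ 0.32098859, -0.18334067, -0.45935632,  0.80767834])}
side {'intrinsics': array([[400.34286579,   0.        , 256.12208228],
       [  0.        , 400.34286579, 196.943118  ],
       [  0.        ,   0.        ,   1.        ]]), 'origin': array([0.23134853, 0.8258461 , 0.57308448]), 'orientation': array([-0.0912081 ,  0.49238225,  0.85417513, -0.14009158])}
wrist {'intrinsics': array([[315.87805206,   0.        , 254.08320324],
       [  0.        , 315.87805206, 185.57318772],
       [  0.        ,   0.        ,   1.        ]]), 'origin': array([0.22996396, 0.63816458, 0.37286116]), 'orientation': array([ 0.0867309 , -0.11005051,  0.77987238, -0.61005386])}
```

View pics/a_scene.png

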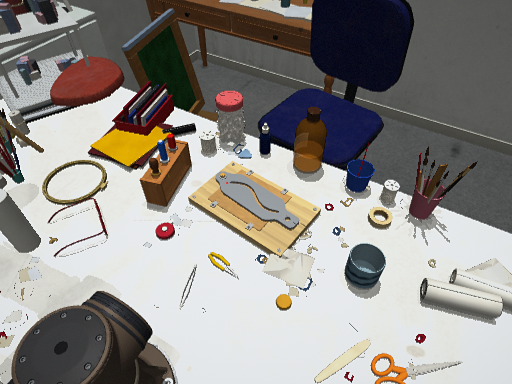

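View pics/a_side.png

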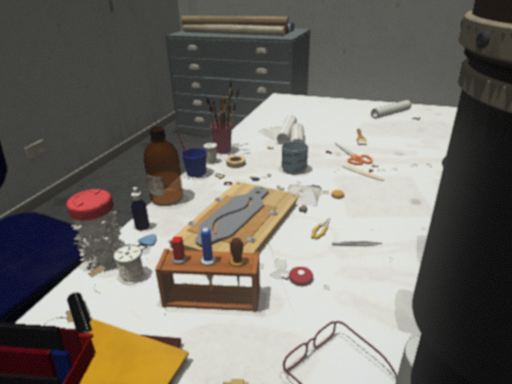

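View pics/a_wrist.png

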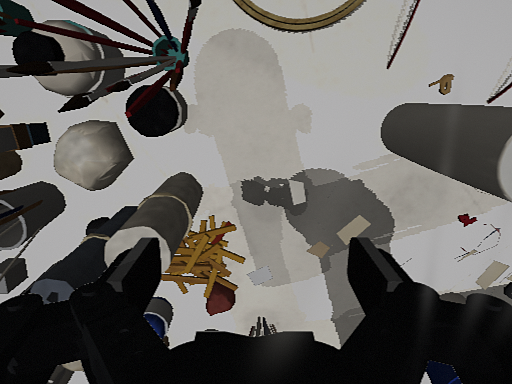

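```bash
cat > h.py <<'E'
import numpy as np,cv2
from scipy.spatial.transform import Rotation as R
def load(n):
    return np.load(f"pics/{n}.npz")
def ray(z,u,v):
    K=z["K"];a=np.array([(u-K[0,2])/K[0,0],-(v-K[1,2])/K[1,1],-1.0])
    return z["o"],R.from_quat(z["q"]).apply(a)
def plane(z,u,v,h):
    o,d=ray(z,u,v);return o+d*(h-o[2])/d[2]
def proj(z,P):
    c=R.from_quat(z["q"]).inv().apply(np.asarray(P)-z["o"]);K=z["K"]
    return np.stack([K[0,0]*c[...,0]/-c[...,2]+K[0,2],K[1,1]*-c[...,1]/-c[...,2]+K[1,2]],-1)
def dep(z,u,v):
    o,d=ray(z,u,v);return o+d*z["d"][int(round(v)),int(round(u))]
def tri(z1,p1,z2,p2):
    o1,d1=ray(z1,*p1);o2,d2=ray(z2,*p2)
    t=np.linalg.lstsq(np.stack([d1,-d2],1),o2-o1,rcond=None)[0]
    a=o1+d1*t[0];b=o2+d2*t[1];return (a+b)/2,np.linalg.norm(a-b)
def crop(n,x0,y0,x1,y1,s,out):
    p=load(n)["p"][y0:y1,x0:x1,::-1]
    cv2.imwrite(out,cv2.resize(p,None,fx=s,fy=s,interpolation=cv2.INTER_CUBIC))
def snap(n,out):
    from workcell import ctrl
    m=ctrl.camera_model(n);p,d=ctrl.read_camera(n)
    cv2.imwrite(f"pics/{out}.png",p[:,:,::-1]); np.savez(f"pics/{out}.npz",p=p,d=d,K=m["intrinsics"],o=m["origin"],q=m["orientation"])
    return load(out)
E
python3 - <<'E'
from h import *
crop("a_scene",130,130,330,270,4,"pics/c1.png")
crop("a_side",140,170,310,320,4,"pics/c2.png")
E
```

```text
(no output)
```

View pics/c1.png

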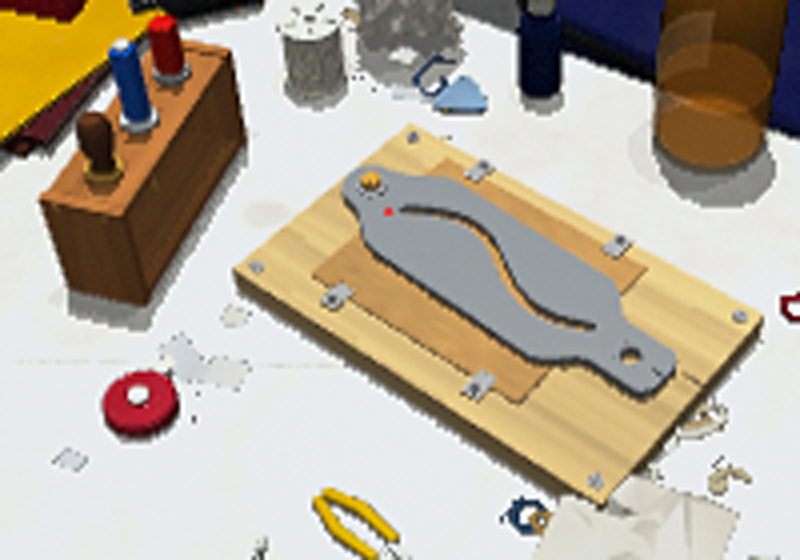

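View pics/c2.png

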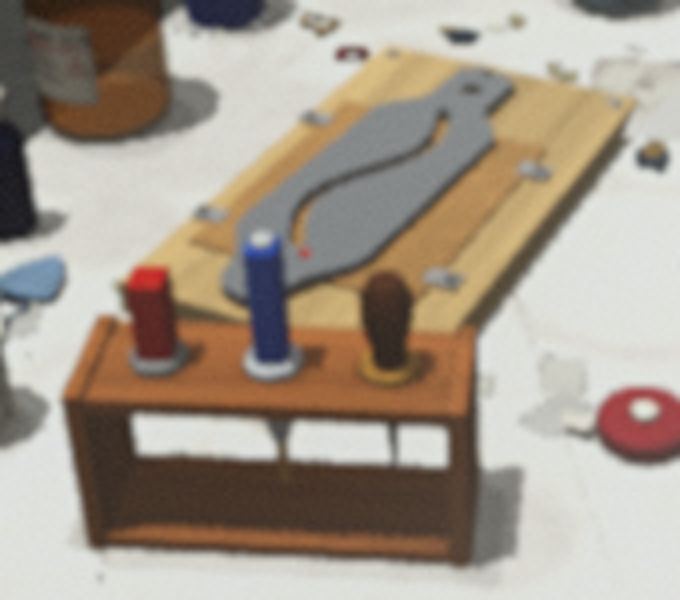

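```bash
python3 - <<'E'
from h import *
s=load("a_scene");d=load("a_side")
S=lambda x,y:(130+x/4-.4,130+y/4-.4); D=lambda x,y:(140+x/4-.4,170+y/4-.4)
for n,p,h in [("L",(235,272),.022),("T",(410,125),.022),("Rt",(762,320),.022),("B",(603,500),.022),("pivot",(370,182),.033),("hole",(630,356),.0315),("dot",(388,212),.0315),("pin top",(163,18),.145),("pincollar",(171,72),.0975),("stytop",(122,44),.165),("stycollar",(138,117),.0975),("awlcol",(102,168),.0975),("standL",(42,200),.098),("standF",(128,215),.098),("stR",(235,52),.098)]:
    print(n,plane(s,*S(*p),h).round(4), dep(s,*S(*p)).round(4))
print()
for n,p,h in [("pincollar",(158,358),.0975),("pintop",(150,278),.145),("stycollar",(272,362),.0975),("stytop",(262,240),.165),("awlcol",(386,368),.0975),("hole",(472,88),.0315)]:
    print(n,plane(d,*D(*p),h).round(4), dep(d,*D(*p)).round(4))
print(tri(s,S(163,18),d,D(150,278)),tri(s,S(122,44),d,D(262,240)))
E
```

```text
L [0.4887 0.1951 0.022 ] [0.491  0.1975 0.0185]
T [0.6864 0.1732 0.022 ] [0.6846 0.1718 0.0241]
Rt [ 0.6432 -0.1534  0.022 ] [ 0.6452 -0.1529  0.0196]
B [ 0.4538 -0.1277  0.022 ] [ 0.4548 -0.1272  0.0203]
pivot [0.6073 0.1567 0.033 ] [0.6005 0.1514 0.0414]
hole [ 0.5595 -0.0913  0.0315] [ 0.5669 -0.0881  0.0216]
dot [0.589  0.128  0.0315] [0.5874 0.1267 0.0336]
pin top [0.581  0.3129 0.145 ] [0.5817 0.3136 0.1443]
pincollar [0.5763 0.3117 0.0975] [0.57   0.3048 0.105 ]
stytop [0.5259 0.2991 0.165 ] [0.5214 0.2938 0.1704]
stycollar [0.5246 0.2996 0.0975] [0.5184 0.2923 0.1057]
awlcol [0.4704 0.286  0.0975] [0.463  0.2766 0.1083]
standL [0.4247 0.2997 0.098 ] [0.4248 0.2998 0.0978]
standF [0.444  0.2391 0.098 ] [0.5013 0.3105 0.0097]
stR [0.6192 0.2844 0.098 ] [0.7058 0.3689 0.001 ]

pincollar [0.5729 0.3134 0.0975] [0.5689 0.3195 0.1031]
pintop [0.5705 0.3143 0.145 ] [0.5695 0.3157 0.1462]
stycollar [0.5203 0.2995 0.0975] [0.5177 0.3043 0.1018]
stytop [0.5207 0.2969 0.165 ] [0.5187 0.3005 0.1678]
awlcol [0.4677 0.2871 0.0975] [0.4667 0.2894 0.0996]
hole [ 0.5564 -0.0896  0.0315] [ 0.5601 -0.1     0.0254]
(array([0.57579412, 0.31074654, 0.14478327]), np.float64(0.008103187541290784)) (array([0.52225501, 0.29676107, 0.16623025]), np.float64(0.004043382303694934))
```

Call:
carry_out(
  plan=[
    [3,-2,2.5,3,-1],
    [6,-4.5,4,6,-1],
    [9,-7,5,9,-1],
    [12,-9.5,5,12,-1],
    [15,-12,5,15,-1],
    [18,-14.5,5,18,-1],
    [21,-17,5,20,-1],
    [24,-19.5,5,22,-1],
    [27,-22,5,24,-1],
    [30,-24.5,5,26,-1],
    [33,-27,4.5,27,-1],
    [36,-29.5,4,27.8,-1],
    [39,-32,3.5,27.8,-1],
    [41.2,-34.2,3,27.8,-1],
    [41.2,-34.2,3,27.8,-1],
    [41.2,-34.2,3,27.8,-1],
  ],
  newtons=40,
)

```text
t: 1.48
eef_pos: [0.5751, 0.3114, 0.2601]
orientation: [0.993, 0.119, -0.001, 0.001]
wrist_force: [0.7, 0.1, 0.2]
opening: 1.004
```

```bash
python3 - <<'E'
from h import *
from workcell import ctrl
z=snap("wrist","b_wrist"); s=snap("scene","b_scene");snap("side","b_side")
o=ctrl.get_obs();print(o["joints"],o["eef_pos"],o["orientation"],z["o"],R.from_quat(z["q"]).apply([0,0,-1]))
E
```

```text
[ 7.97900848e-01  3.08090555e-01  7.34653307e-03 -9.88270483e-05
 -1.26988157e+00  1.01587369e+00] [0.57385957 0.31374    0.26142251] [ 9.92631041e-01  1.21175936e-01  3.70293713e-05 -9.02444153e-05] [0.64312079 0.32842681 0.4023985 ] [-0.27103806 -0.06660872 -0.96026124]
```

View pics/b_wrist.png

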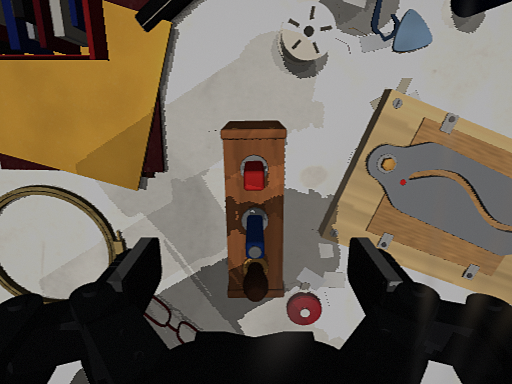

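```bash
python3 - <<'E'
from h import *
z=load("b_wrist");crop("b_wrist",205,110,305,310,4,"pics/c3.png")
hsv=cv2.cvtColor(z["p"],cv2.COLOR_RGB2HSV)
def comps(m,name):
    n,l,st,c=cv2.connectedComponentsWithStats(m.astype(np.uint8))
    for i in range(1,n):
        if st[i,4]>25: print(name,st[i],c[i].round(1))
H,S,V=[hsv[...,i].astype(int) for i in range(3)]
comps(((H<6)|(H>174))&(S>180)&(V>90)&(np.arange(384)[:,None]<215)&(np.arange(384)[:,None]>130),"red")
comps((abs(H-112)<12)&(S>150)&(V>80)&(np.arange(384)[:,None]<275)&(np.arange(384)[:,None]>180),"blue")
E
```

```text
red [244 171  20  19 357] [253.5 180. ]
```

View pics/c3.png

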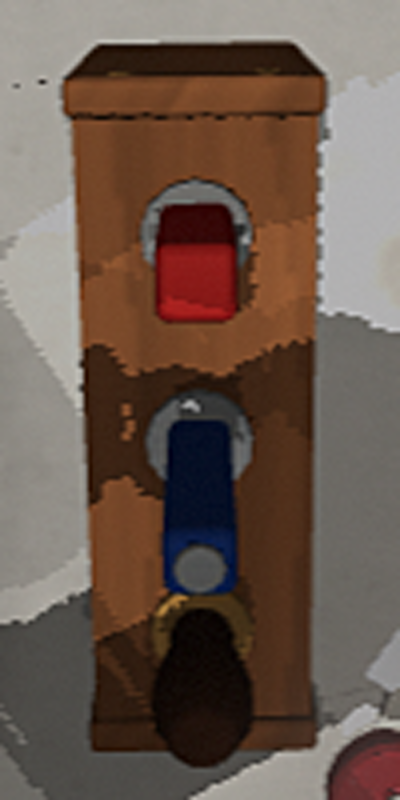

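```bash
python3 - <<'E'
from h import *
z=load("b_wrist")
C=lambda x,y:(205+x/4-.4,110+y/4-.4)
for n,p,h in [("pintop",(197,282),.145),("pincol",(197,236),.1),("stytop",(201,567),.165),("stycol",(200,443),.1),("awlcol",(202,638),.1),("cornerTL",(66,110),.098),("TR",(325,108),.098),("BL",(93,750),.098),("BR",(317,748),.098)]:
    print(n,plane(z,*C(*p),h).round(4),dep(z,*C(*p)).round(4))
c=[plane(z,*C(*p),.098) for p in [(66,110),(325,108),(93,750),(317,748)]]
cen=sum(c)/4;v=(c[0]+c[1]-c[2]-c[3]);a=np.arctan2(v[1],v[0]);print(cen,np.degrees(a),np.linalg.norm(v)/2)
for k in(-.055,0,.055):print(cen[:2]+k*np.array([np.cos(a),np.sin(a)]))
E
```

```text
pintop [0.5751 0.3119 0.145 ] [0.575  0.3119 0.1447]
pincol [0.5746 0.3118 0.1   ] [0.5835 0.3139 0.1393]
stytop [0.5208 0.2978 0.165 ] [0.5221 0.2982 0.1675]
stycol [0.5217 0.2981 0.1   ] [0.5283 0.2998 0.1165]
awlcol [0.4668 0.2841 0.1   ] [0.4792 0.2873 0.1213]
cornerTL [0.5968 0.3496 0.098 ] [0.5968 0.3496 0.0976]
TR [0.612  0.2893 0.098 ] [0.6119 0.2892 0.0971]
BL [0.4241 0.3051 0.098 ] [0.4235 0.305  0.0973]
BR [0.4395 0.2444 0.098 ] [0.3745 0.2176 0.0008]
[0.5181035  0.29707333 0.098     ] 14.518305760793737 0.17831049983595243
[0.46485978 0.28328542]
[0.5181035  0.29707333]
[0.57134722 0.31086124]
```

Call:
carry_out(
  plan=[
    [0.1,-0.1,-3,0.5,-1],
    [0.1,-0.1,-6.5,0.5,-1],
    [0.1,-0.1,-10,0.5,-1],
    [0.1,-0.1,-13,0.5,-1],
    [0.1,-0.1,-15.2,0.5,-1],
    [0.1,-0.1,-15.2,0.5,-1],
    [0.1,-0.1,-15.2,0.5,1],
    [0.1,-0.1,-15.2,0.5,1],
    [0.1,-0.1,-15.2,0.5,1],
    [0.1,-0.1,-15.2,0.5,1],
    [0.1,-0.1,-15.2,0.5,1],
    [0.1,-0.1,-15.2,0.5,1],
    [0.1,-0.1,-15.2,0.5,1],
  ],
  newtons=60,
)

```text
t: 2.72
eef_pos: [0.5758, 0.3126, 0.1106]
orientation: [0.992, 0.125, 0.001, -0.0]
wrist_force: [-2.4, 0.6, 6.4]
opening: 0.202
```

```bash
python3 - <<'E'
from h import *
from workcell import ctrl
o=ctrl.get_obs();print(o["eef_pos"],o["orientation"],o["opening"],o["wrist_force"])
snap("side","d_side");snap("wrist","d_wrist");crop("d_side",130,130,330,310,3,"pics/c4.png")
E
```

```text
[0.57578173 0.31256828 0.11064832] [ 9.92116515e-01  1.25315166e-01  8.25796229e-04 -4.98562499e-04] 0.20165741481489338 [-2.42413869  0.59946337  6.3764735 ]
```

View pics/c4.png

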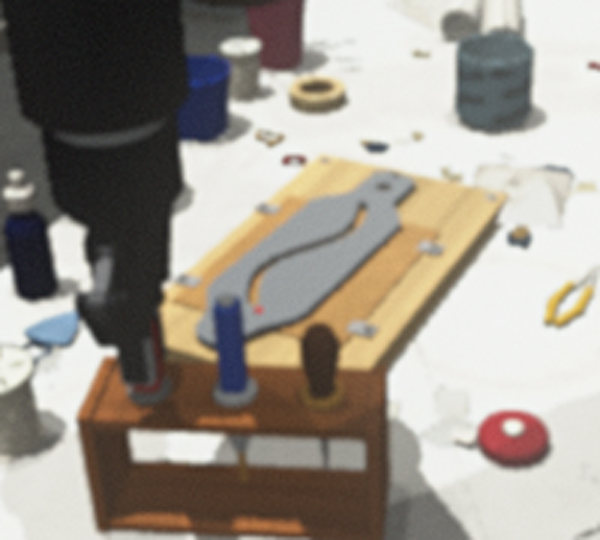

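Call:
carry_out(
  plan=[
    [0,0,2,0,1],
    [0,0,5,0,1],
    [0,0,8,0,1],
    [0,-2,8,0,1],
    [0,-5,8,0,1],
    [-0.2,-8.5,8,0,1],
    [-0.4,-12,8,0,1],
    [-0.6,-15.5,8,0,1],
    [-0.8,-19,8,0,1],
    [-1,-22.5,8,0,1],
    [-1.2,-26,8,0,1],
    [-1.4,-29.5,8,0,1],
    [-1.6,-33,8,0,1],
    [-1.8,-36,8,0,1],
    [-1.8,-38.5,8,0,1],
    [-1.8,-40.2,8,0,1],
    [-1.8,-40.2,8,0,1],
    [-1.8,-40.2,8,0,1],
  ],
)

```text
t: 4.32
eef_pos: [0.5569, -0.0909, 0.1891]
orientation: [0.992, 0.124, -0.0, -0.0]
wrist_force: [-0.1, 0.0, -0.9]
opening: 0.2
```

```bash
python3 - <<'E'
from h import *
from workcell import ctrl
for n in("wrist","side","scene"): snap(n,"e_"+n)
o=ctrl.get_obs();print(o["joints"],o["eef_pos"],o["orientation"],o["opening"],o["wrist_force"],o["moment"])
E
```

```text
[ 1.87775970e-01  2.09734575e-01 -2.96151701e-01 -1.69292151e-04
 -1.06486237e+00  1.63461721e+00] [ 0.55725087 -0.08928978  0.18923563] [ 9.92102950e-01  1.25426194e-01  1.92080083e-05 -7.53772091e-05] 0.19786595497620155 [ 0.10552575 -0.16761919 -1.06565972] [ 0.04453066 -0.01572138 -0.00499436]
```

View pics/e_wrist.png

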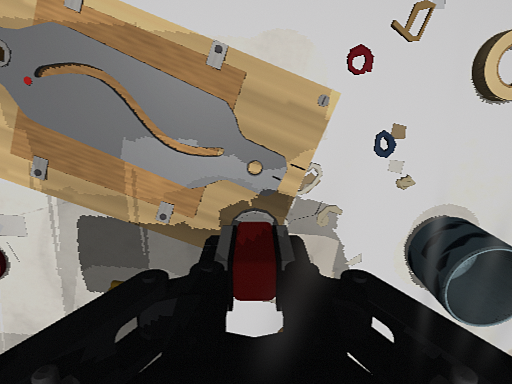

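View pics/e_side.png

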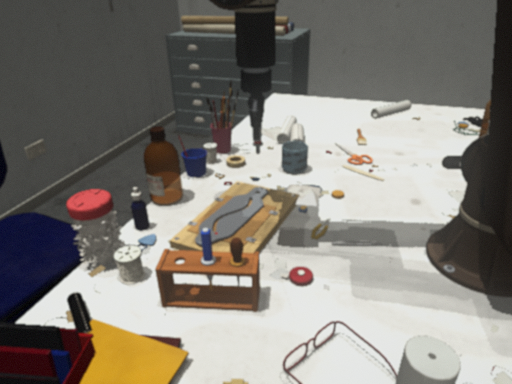

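View pics/e_scene.png

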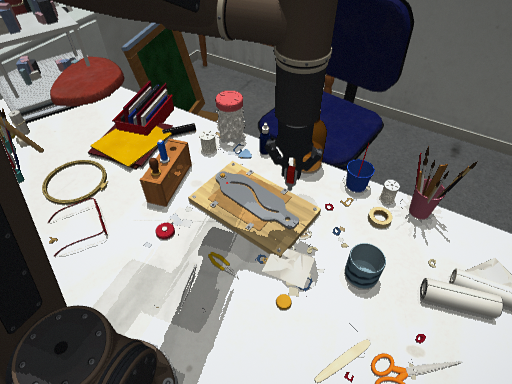

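```bash
python3 - <<'E'
from h import *
crop("e_wrist",200,140,320,330,4,"pics/c5.png")
crop("e_scene",230,150,340,250,6,"pics/c6.png")
E
```

```text
(no output)
```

View pics/c5.png

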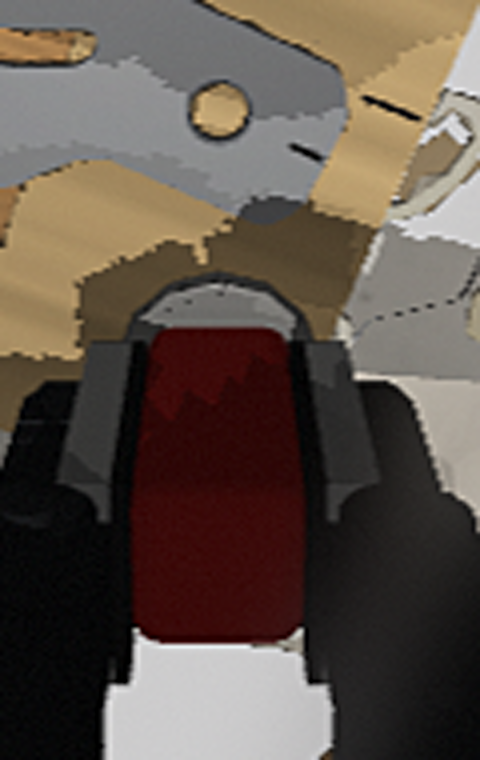

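View pics/c6.png

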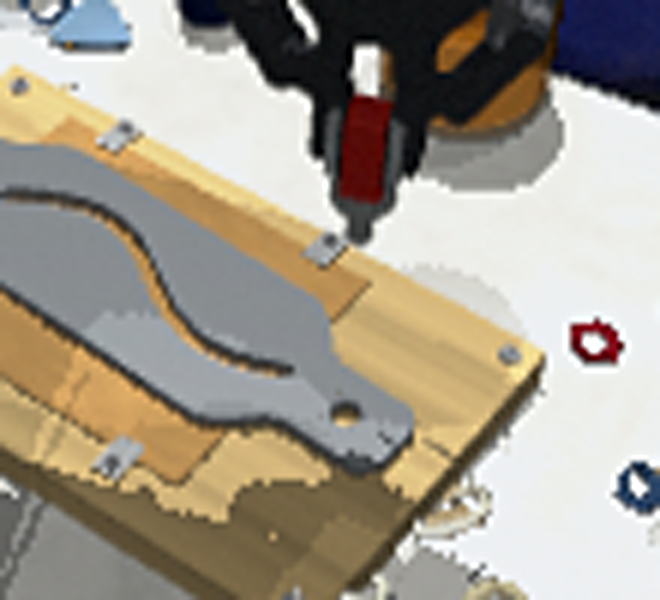

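```bash
python3 - <<'E'
from h import *
z=load("e_wrist");s=load("e_scene");d=load("e_side")
C=lambda x,y:(200+x/4-.4,140+y/4-.4);S=lambda x,y:(230+x/6-.4,150+y/6-.4)
print("hole w",plane(z,*C(219,109),.0315),dep(z,*C(219,109)))
print("hole s",plane(s,*S(345,412),.0315))
print("boardline",plane(z,*C(364,98),.022),plane(z,*C(420,118),.022))
print("tline",plane(z,*C(291,147),.0315),plane(z,*C(322,160),.0315))
print("slotend w",plane(z,*C(90,47),.0315))
for zz in(.222,.2235,.225):print("pintop",plane(z,*C(218,563),zz),dep(z,*C(218,563)))
print("dot",plane(z,27.5,81,.0315)); 
# board corners right
print("screw",plane(z,323,100,.024), "corner",plane(z,340,93,.022))
pc=np.array([.5569,-.0905,.1735]);
for e in(load("b_wrist"),):
  pass
print("proj pin axis tip scene",proj(s,[[.5573,-.0893,.1475],[.5573,-.0893,.2235]]),proj(d,[.5573,-.0893,.1475]))
E
```

```text
hole w [ 0.55892949 -0.09016267  0.0315    ] [ 0.55693809 -0.09067184  0.02239662]
hole s [ 0.56057293 -0.09072682  0.0315    ]
boardline [ 0.56850679 -0.12513733  0.022     ] [ 0.5670406  -0.14018905  0.022     ]
tline [ 0.55403861 -0.10961055  0.0315    ] [ 0.55273153 -0.11785756  0.0315    ]
slotend w [ 0.56605284 -0.05645597  0.0315    ]
pintop [ 0.55611387 -0.0907153   0.222     ] [ 0.55668124 -0.09057162  0.22290759]
pintop [ 0.55705158 -0.09047784  0.2235    ] [ 0.55668124 -0.09057162  0.22290759]
pintop [ 0.5579893  -0.09024037  0.225     ] [ 0.55668124 -0.09057162  0.22290759]
dot [0.58535896 0.12779935 0.0315    ]
screw [ 0.63546865 -0.13725961  0.024     ] corner [ 0.64553533 -0.15122626  0.022     ]
proj pin axis tip scene [[288.76252893 189.83645906]
 [290.80295349 167.7417379 ]] [256.53243927 153.13824244]
```

Call:
carry_out(
  plan=[
    [0.2,0,-3,0,1],
    [0.2,0,-6,0,1],
    [0.2,0,-8.5,0,1],
    [0.2,0,-10,0,1],
    [0.2,0,-10.7,0,1],
    [0.2,0,-10.7,0,1],
  ],
)

```text
t: 4.97
eef_pos: [0.5585, -0.0891, 0.0808]
orientation: [0.992, 0.126, -0.001, 0.0]
wrist_force: [-0.0, -0.5, -1.0]
opening: 0.201
```

```bash
python3 - <<'E'
from h import *
from workcell import ctrl
for n in("wrist","side","scene"): snap(n,"f_"+n)
o=ctrl.get_obs();print(o["eef_pos"],o["wrist_force"],o["moment"])
crop("f_wrist",200,120,320,270,4,"pics/c7.png")
crop("f_scene",250,180,320,240,8,"pics/c8.png")
crop("f_side",210,150,300,230,6,"pics/c9.png")
E
```

```text
[ 0.56032436 -0.08936299  0.08353357] [ 0.56884466  0.14060181 -1.11055475] [ 0.03347859 -0.04706777 -0.03803773]
```

View pics/c7.png

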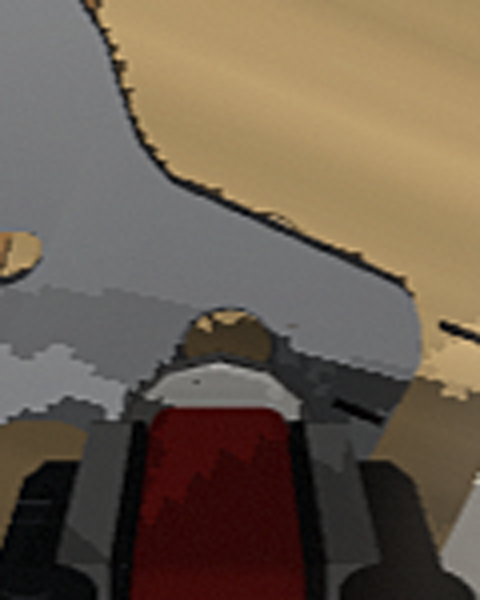

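View pics/c8.png

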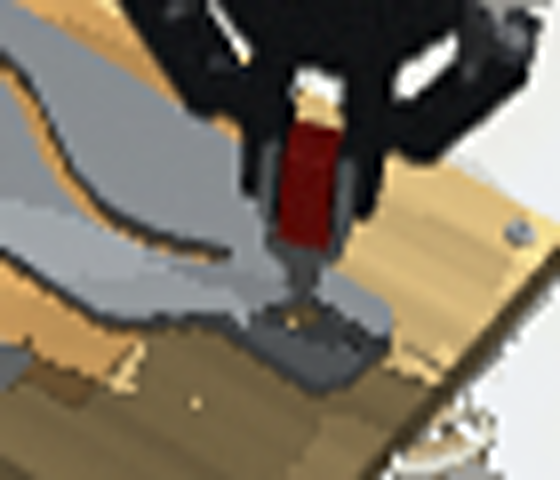

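View pics/c9.png

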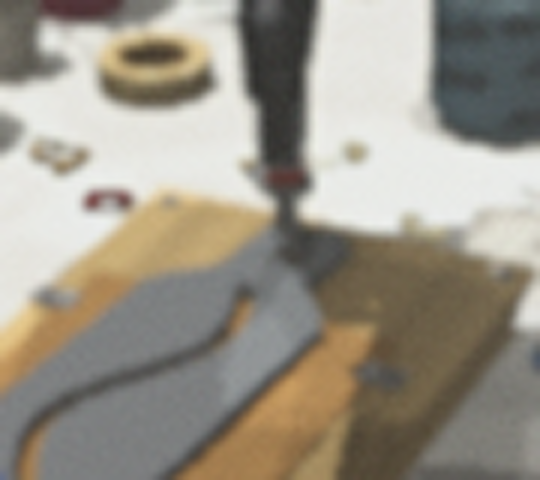

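```bash
python3 - <<'E'
from h import *
from workcell import ctrl
for i in range(4):
    o=ctrl.get_obs();print(o["t"],o["eef_pos"],abs(o["qvel"]).max())
z=load("f_wrist");s=load("f_scene");d=load("f_side")
C=lambda x,y:(200+x/4-.4,120+y/4-.4);S=lambda x,y:(250+x/8-.4,180+y/8-.4)
# fit circle from top edge: hole top at (227,308)
print("hole: left/right edges & top",[plane(z,*C(*p),.0315).round(4) for p in [(182,345),(272,345),(227,308)]],z["o"])
print("S tip",S(303,292),"hole",S(303,315),plane(s,*S(303,315),.0315))
snap("wrist","g_wrist");zz=load("g_wrist");print(zz["o"]); crop("g_wrist",200,120,320,270,4,"pics/c7b.png")
print(ctrl.get_obs()["eef_pos"])
E
```

```text
5.1167 [ 0.56032436 -0.08936299  0.08353357] 0.010133608145024871
5.1167 [ 0.56032436 -0.08936299  0.08353357] 0.010133608145024871
5.1167 [ 0.56032436 -0.08936299  0.08353357] 0.010133608145024871
5.1167 [ 0.56032436 -0.08936299  0.08353357] 0.010133608145024871
hole: left/right edges & top [array([ 0.5577, -0.083 ,  0.0315]), array([ 0.5613, -0.097 ,  0.0315]), array([ 0.5655, -0.0884,  0.0315])] [ 0.62642979 -0.07134509  0.22292076]
S tip (287.475, 216.1) hole (287.475, 218.975) [ 0.55890145 -0.09275257  0.0315    ]
[ 0.62760806 -0.0716436   0.2260439 ]
[ 0.56034755 -0.08944758  0.08370065]
```

View pics/c7b.png

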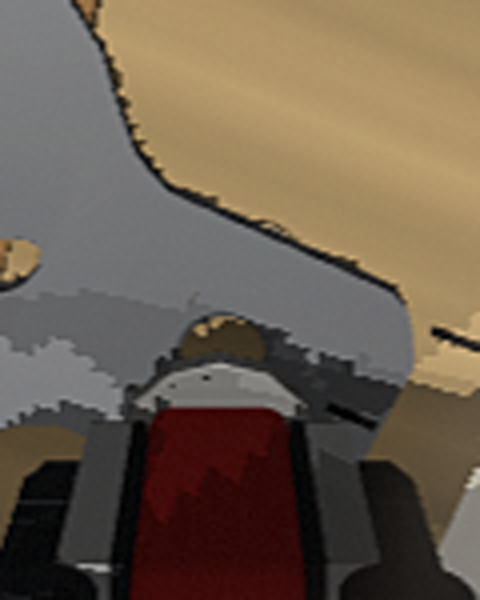

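```bash
python3 - <<'E'
from h import *
from workcell import ctrl
z=load("g_wrist")
C=lambda x,y:(200+x/4-.4,120+y/4-.4)
P=[plane(z,*C(*p),.0315) for p in [(178,350),(267,350),(222,315)]]
print(P)
A,B,T=[p[:2] for p in P]; M=(A+B)/2; n=(T-M)/np.linalg.norm(T-M); print("center",T-n*.00725, np.linalg.norm(A-B),np.linalg.norm(T-M))
r=snap("wrist","h_wrist");print(ctrl.get_obs()["eef_pos"],r["o"])
# collar visible: top arc apex (220,363), at collar top z
for p in [(220,363),(220,408)]: print(dep(z,*C(*p)))
E
```

```text
[array([ 0.55778448, -0.08291311,  0.0315    ]), array([ 0.56140836, -0.0969943 ,  0.0315    ]), array([ 0.56540302, -0.08836907,  0.0315    ])]
center [ 0.55840879 -0.09027781] 0.01454002659881262 0.006018945317557964
[ 0.56030088 -0.08951955  0.08369935] [ 0.62759513 -0.07175945  0.22625787]
[ 0.57187815 -0.08629226  0.07182502]
[ 0.56783929 -0.08732473  0.07693594]
```

Call:
carry_out(
  plan=[
    [-0.1,-0.05,-0.4,0,1],
    [-0.1,-0.05,-0.8,0,1],
    [-0.1,-0.05,-1.1,0,1],
    [-0.1,-0.05,-1.3,0,1],
    [-0.1,-0.05,-1.3,0,1],
    [-0.1,-0.05,-1.3,0,1],
    [-0.1,-0.05,-1.3,0,1],
  ],
)

```text
t: 5.8
eef_pos: [0.5584, -0.0903, 0.0693]
orientation: [0.992, 0.125, -0.0, 0.0]
wrist_force: [-0.0, -0.1, -0.5]
opening: 0.2
```

```bash
python3 - <<'E'
from h import *
from workcell import ctrl
for n in("wrist","side","scene"): snap(n,"i_"+n)
o=ctrl.get_obs();print(o["eef_pos"],o["wrist_force"],o["moment"])
a=cv2.resize(load("i_wrist")["p"][120:270,200:320,::-1],None,fx=4,fy=4)
b=cv2.resize(load("i_scene")["p"][185:245,255:315,::-1],None,fx=6,fy=6)
c=np.zeros((600,840,3),np.uint8);c[:600,:480]=a;c[:360,480:840]=b;cv2.imwrite("pics/c10.png",c[:,:800])
E
```

```text
[ 0.5584107  -0.09031986  0.06943538] [-0.33188749 -0.06587687 -0.76370844] [ 0.04306027  0.03257234 -0.01063754]
```

View pics/c10.png

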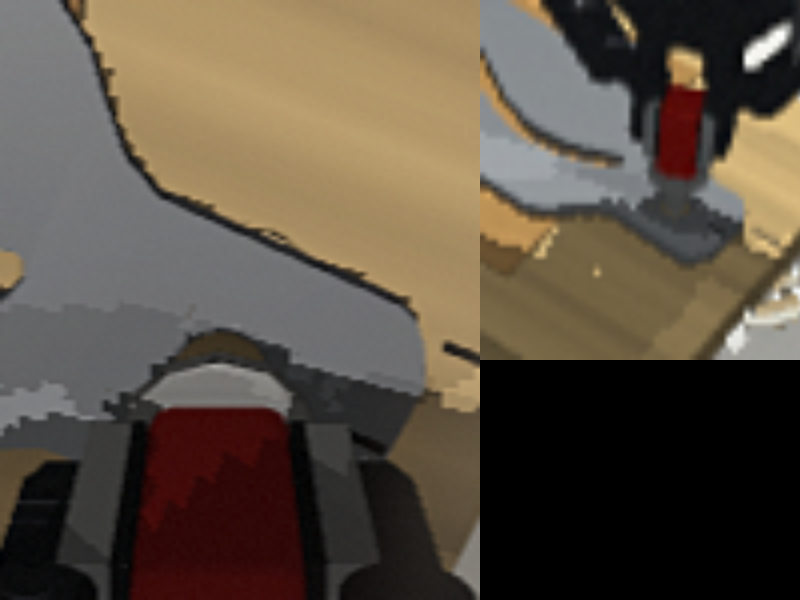

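Call:
carry_out(
  plan=[
    [0,0,-0.2,0,1],
    [0,0,-0.3,0,1],
    [0,0,-0.3,0,1],
    [0,0,-0.3,0,1],
    [0.2,-0.04,-0.3,0,1],
    [0.4,-0.08,-0.3,0,1],
    [0.6,-0.12,-0.3,0,1],
    [0.8,-0.15,-0.3,0,1],
    [1.0,-0.19,-0.3,0,1],
    [1.2,-0.23,-0.3,0,1],
    [1.35,-0.26,-0.3,0,1],
    [1.48,-0.28,-0.3,0,1],
    [1.48,-0.28,-0.3,0,1],
    [1.48,-0.28,-0.3,0,1],
    [1.48,-0.28,-0.3,0,1],
  ],
)

```text
t: 7.2
eef_pos: [0.573, -0.0931, 0.0663]
orientation: [0.992, 0.125, -0.0, 0.0]
wrist_force: [0.2, 0.5, -0.5]
opening: 0.201
```

```bash
python3 - <<'E'
from h import *
from workcell import ctrl
for n in("wrist","side","scene"): snap(n,"j_"+n)
o=ctrl.get_obs();print(o["eef_pos"],o["wrist_force"],o["moment"])
a=cv2.resize(load("j_wrist")["p"][120:270,200:320,::-1],None,fx=4,fy=4)
b=cv2.resize(load("j_scene")["p"][185:245,255:315,::-1],None,fx=6,fy=6)
c=np.zeros((600,840,3),np.uint8);c[:600,:480]=a;c[:360,480:840]=b;cv2.imwrite("pics/c11.png",c[:,:800])
E
```

```text
[ 0.57303201 -0.09313628  0.06632471] [-0.18058148 -0.80745853 -1.26173894] [ 0.02714015 -0.03211718 -0.0199589 ]
```

View pics/c11.png

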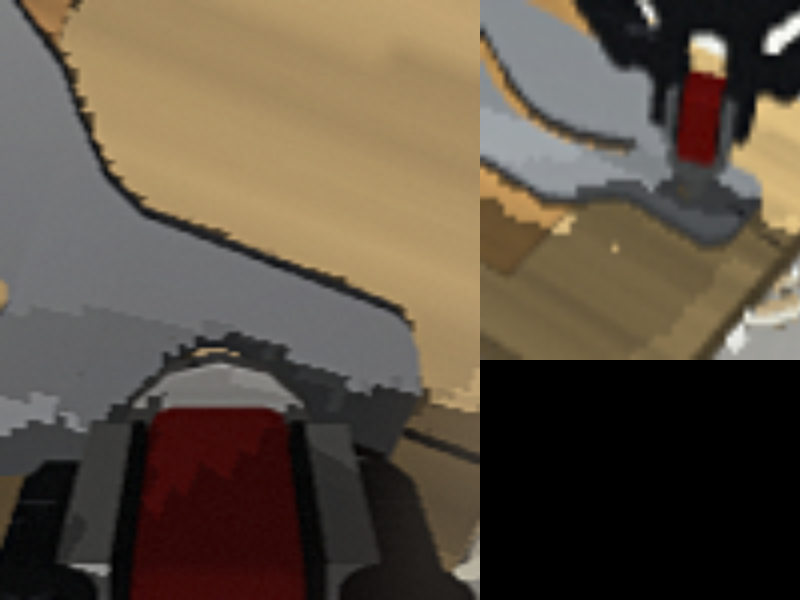

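View pics/j_wrist.png

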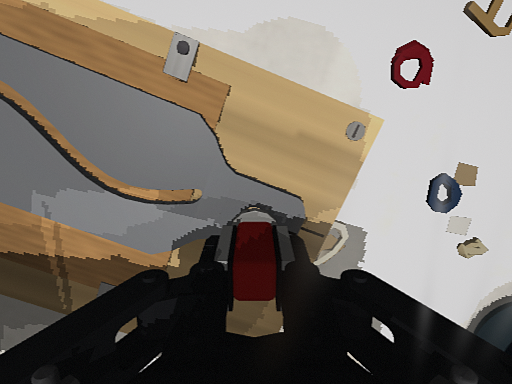

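Call:
carry_out(
  plan=[
    [0,0,-0.15,0,1],
    [0,0,-0.3,0,1],
    [0,0,-0.45,0,1],
    [0,0,-0.6,0,1],
    [0,0,-0.6,0,1],
    [0,0,-0.6,0,1],
  ],
)

```text
t: 7.85
eef_pos: [0.573, -0.0931, 0.0601]
orientation: [0.992, 0.125, -0.0, 0.0]
wrist_force: [-0.0, -0.8, -0.2]
opening: 0.2
```

Call:
carry_out(
  plan=[
    [0,0,-0.2,0,1],
    [0,0,-0.4,0,1],
    [0,0,-0.6,0,1],
    [0,0,-0.8,0,1],
    [0,0,-0.8,0,1],
    [0,0,-0.8,0,1],
  ],
)

```text
t: 8.35
eef_pos: [0.5733, -0.093, 0.0521]
orientation: [0.992, 0.125, 0.0, -0.0]
wrist_force: [0.8, 0.8, -1.5]
opening: 0.202
```

Call:
carry_out(
  plan=[
    [0,0,-0.15,0,1],
    [0,0,-0.3,0,1],
    [0,0,-0.4,0,1],
    [0,0,-0.5,0,1],
    [0,0,-0.5,0,1],
    [0,0,-0.5,0,1],
  ],
)

```text
t: 8.85
eef_pos: [0.5733, -0.093, 0.0472]
orientation: [0.992, 0.125, 0.0, -0.0]
wrist_force: [2.5, 0.6, -1.3]
opening: 0.204
```

```bash
python3 - <<'E'
from h import *
from workcell import ctrl
for n in("wrist","side","scene"): snap(n,"k_"+n)
o=ctrl.get_obs();print(o["eef_pos"],o["wrist_force"],o["moment"])
a=cv2.resize(load("k_wrist")["p"][120:270,200:320,::-1],None,fx=4,fy=4)
b=cv2.resize(load("k_scene")["p"][185:245,255:315,::-1],None,fx=6,fy=6)
c=np.zeros((600,840,3),np.uint8);c[:600,:480]=a;c[:360,480:840]=b;cv2.imwrite("pics/c12.png",c[:,:800])
E
```

```text
[ 0.57330629 -0.09305203  0.04726639] [ 2.87370898  0.27602669 -3.11065889] [ 0.24832427 -1.03613787  0.00558796]
```

View pics/c12.png

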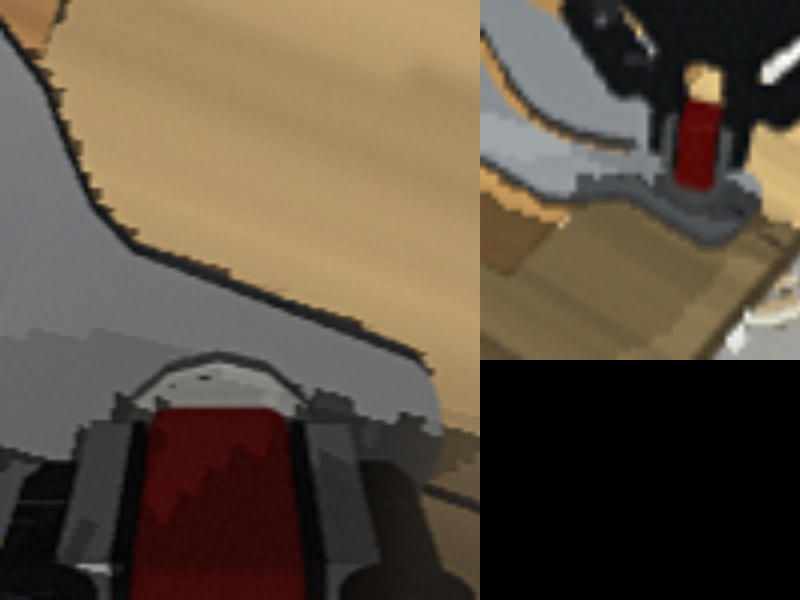

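Call:
carry_out(
  plan=[
    [0.05,0,-0.1,0,1],
    [0.05,0,-0.15,0,1],
    [0.05,0,-0.15,0,1],
    [0.05,0,-0.15,0,1],
  ],
)

```text
t: 9.33
eef_pos: [0.5744, -0.0932, 0.047]
orientation: [0.992, 0.126, 0.001, 0.0]
wrist_force: [-0.4, 1.7, 8.2]
opening: 0.2
```

Call:
carry_out(
  plan=[
    [0.05,0,0,0,-1],
    [0.05,0,0,0,-1],
    [0.05,0,0,0,-1],
    [0.05,0,0,0,-1],
    [0.05,0,2,0,-1],
    [0.05,0,5,0,-1],
    [0,0,8,0,-1],
    [0,1,11.5,0,-1],
    [-0.5,4,15,0,-1],
    [-1,7.5,17,0,-1],
    [-1.5,11.5,18,0,-1],
    [-2,15.5,18,0,-1],
    [-2.5,19.5,18,0,-1],
    [-3,23.5,18,0,-1],
    [-3.6,27.5,18,0,-1],
    [-4.2,31.5,18,0,-1],
    [-4.8,35,18,0,-1],
    [-5.2,38,18,0,-1],
    [-5.3,39.1,18,0,-1],
    [-5.3,39.1,18,0,-1],
  ],
)

```text
t: 11.0
eef_pos: [0.52, 0.3002, 0.225]
orientation: [0.992, 0.127, -0.0, 0.0]
wrist_force: [1.1, -0.3, -0.1]
opening: 0.998
```

```bash
python3 - <<'E'
from h import *
from workcell import ctrl
for n in("wrist","side","scene"): snap(n,"l_"+n)
o=ctrl.get_obs();print(o["eef_pos"],o["wrist_force"],o["opening"])
a=cv2.resize(load("l_wrist")["p"][110:310,200:310,::-1],None,fx=3,fy=3)
b=cv2.resize(load("l_scene")["p"][160:260,180:330,::-1],None,fx=3,fy=3)
c=np.zeros((600,780,3),np.uint8);c[:600,:330]=a;c[:300,330:780]=b;cv2.imwrite("pics/c13.png",c)
E
```

```text
[0.5204528  0.29703818 0.22547193] [-0.09211197 -0.28557915 -0.91000987] 0.9994007567852082
```

View pics/c13.png

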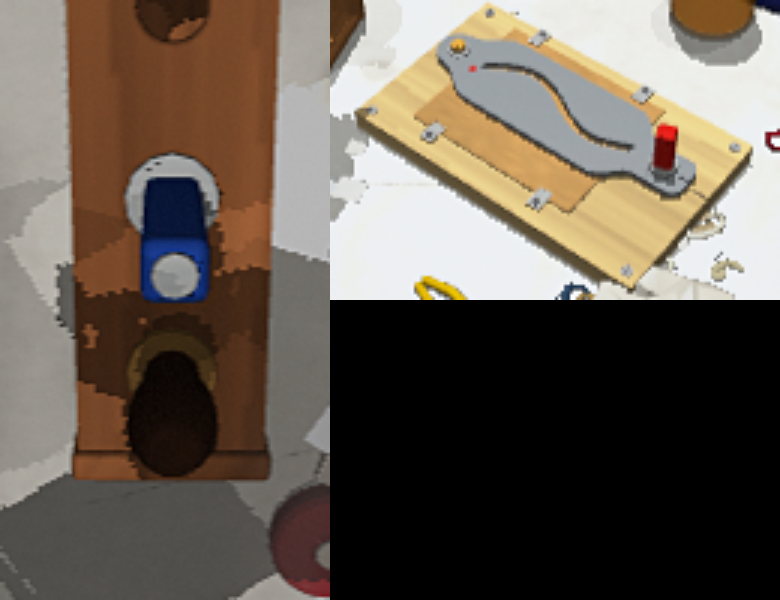

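View pics/l_wrist.png

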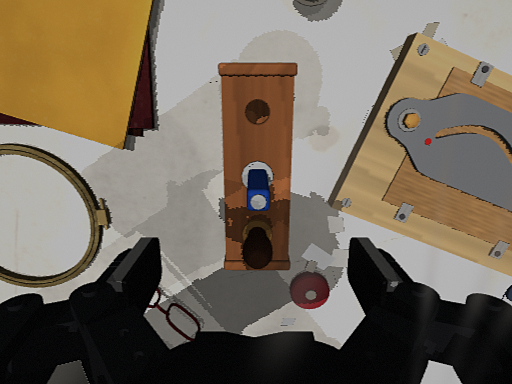

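```bash
python3 - <<'E'
from h import *
z=load("l_wrist");s=load("l_scene")
C=lambda x,y:(200+x/3-.33,110+y/3-.33)
print("o",z["o"])
print("stytop",plane(z,*C(175,264),.165),"face depth",dep(z,*C(175,290)),plane(z,*C(174,268),.165))
print("hole pin",plane(z,*C(173,8),.095))
crop("l_wrist",370,30,512,210,4,"pics/c14.png")
crop("l_scene",210,155,330,245,6,"pics/c15.png")
E
```

```text
o [0.58758563 0.3181221  0.36736413]
stytop [0.52327445 0.29865889 0.165     ] face depth [0.51827352 0.29737903 0.16787545] [0.52230114 0.29863554 0.165     ]
hole pin [0.57397477 0.31170158 0.095     ]
```

View pics/c14.png

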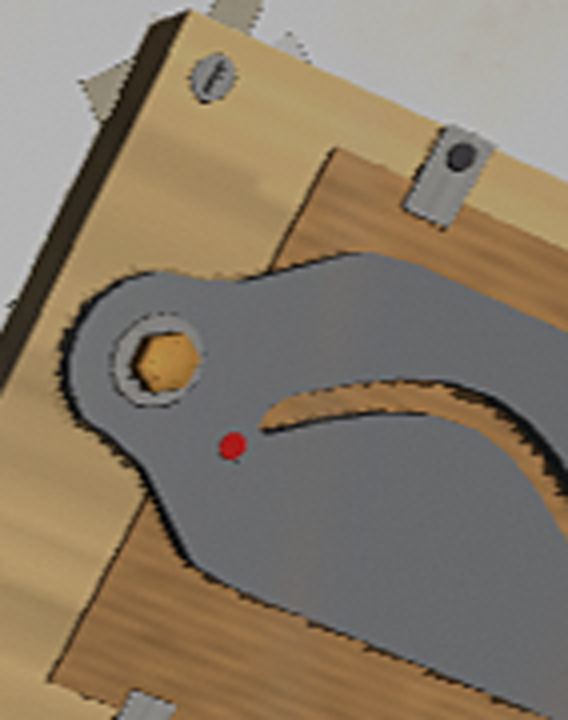

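View pics/c15.png

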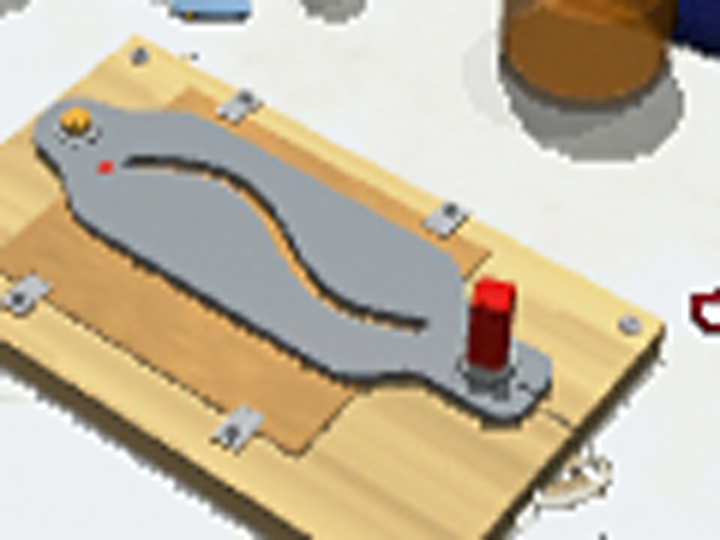

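Call:
carry_out(
  plan=[
    [0.15,0.1,0,0,-1],
    [0.15,0.1,-3,0,-1],
    [0.15,0.1,-6,0,-1],
    [0.15,0.1,-9,0,-1],
    [0.15,0.1,-11,0,-1],
    [0.15,0.1,-11,0,-1],
    [0.15,0.1,-11,0,0.2],
    [0.15,0.1,-11,0,1],
    [0.15,0.1,-11,0,1],
    [0.15,0.1,-11,0,1],
    [0.15,0.1,-11,0,1],
    [0.15,0.1,-11,0,1],
    [0.15,0.1,-11,0,1],
    [0.15,0.1,-11,0,1],
  ],
  newtons=80,
)

```text
t: 12.32
eef_pos: [0.5224, 0.2993, 0.1169]
orientation: [0.992, 0.125, 0.001, -0.0]
wrist_force: [-1.1, -0.5, 7.1]
opening: 0.175
```

```bash
python3 - <<'E'
from h import *
from workcell import ctrl
z=load("l_wrist");s=load("l_scene")
C=lambda x,y:(370+x/4-.4,30+y/4-.4);S=lambda x,y:(210+x/6-.4,155+y/6-.4)
P=plane(z,*C(157,360),.0325);print("pivot w",P,"s",plane(s,*S(76,127),.0325))
print("dot w",plane(z,*C(232,446),.0315),"s",plane(s,*S(106,168),.0315))
print("pin collar center s",plane(s,*S(489,372),.0365),"pintop",plane(s,*S(493,297),.0815))
H=np.array([.5738,-.0931]);v=P[:2]-H;print(np.linalg.norm(v),np.degrees(np.arctan2(-v[0],v[1])))
print("corner w",plane(z,*C(190,10),.022))
# slot: left tip of slot top
print("slot tip",plane(z,*C(262,425),.0315))
o=ctrl.get_obs();print(o["t"],o["eef_pos"],o["wrist_force"],o["opening"],o["orientation"])
for n in("wrist","side"): snap(n,"m_"+n)
print(ctrl.get_obs()["eef_pos"])
E
```

```text
pivot w [0.60332077 0.15570749 0.0325    ] s [0.60558693 0.15496339 0.0325    ]
dot w [0.58741294 0.1273114  0.0315    ] s [0.59003047 0.12624549 0.0315    ]
pin collar center s [ 0.56761235 -0.09901976  0.0365    ] pintop [ 0.57241548 -0.09512245  0.0815    ]
0.25055267449741037 -6.766456665092383
corner w [0.68592235 0.17549041 0.022     ]
slot tip [0.59457641 0.12184313 0.0315    ]
12.3167 [0.52243018 0.29926381 0.11686995] [-1.06510563 -0.47612167  7.08779414] 0.174518599538748 [ 9.92096186e-01  1.25477623e-01  6.36429753e-04 -3.44257843e-04]
[0.52245095 0.29927501 0.1168741 ]
```

View pics/m_wrist.png

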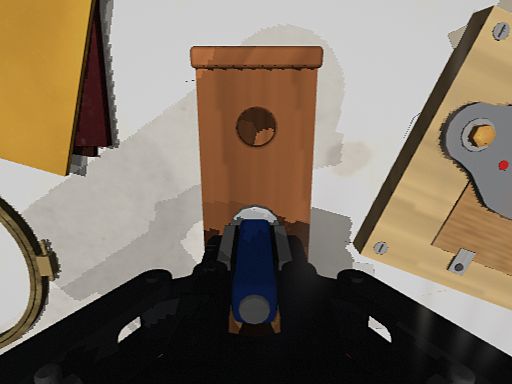

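Call:
carry_out(
  plan=[
    [0,0,1.5,0,1],
    [0,0,4,0,1],
    [0,0,7,0,1],
    [0,0,9.5,0,1],
    [0,0,9.5,0,1],
    [1,-2.5,9.5,0,1],
    [2.5,-5.5,9.5,0,1],
    [4,-8.5,9.5,0,1],
    [5.5,-11.5,9.5,0,1],
    [6.5,-14.5,9,0,1],
    [7.3,-17,8,0,1],
    [7.7,-18.2,7,0,1],
    [7.7,-18.2,6,0,1],
    [7.7,-18.2,6,0,1],
    [7.7,-18.2,6,0,1],
    [7.7,-18.2,6,0,1],
  ],
)

```text
t: 13.75
eef_pos: [0.5991, 0.118, 0.1761]
orientation: [0.992, 0.126, 0.0, 0.0]
wrist_force: [1.1, -0.4, -1.2]
opening: 0.18
```

```bash
python3 - <<'E'
from h import *
from workcell import ctrl
for n in("wrist","side","scene"): snap(n,"n_"+n)
o=ctrl.get_obs();print(o["eef_pos"],o["wrist_force"],o["moment"],o["opening"],load("n_wrist")["o"])
crop("n_scene",190,120,330,220,5,"pics/c16.png")
E
```

```text
[0.59925555 0.11796853 0.17650977] [-0.16531019 -0.89582937 -0.91443158] [-0.03784895 -0.0097038   0.04427687] 0.17614402553630285 [0.6666388  0.13570917 0.31850584]
```

View pics/n_wrist.png

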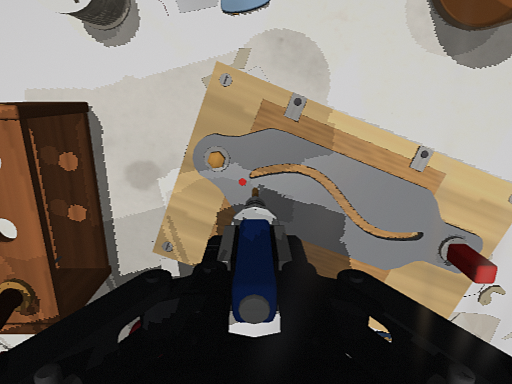

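View pics/c16.png

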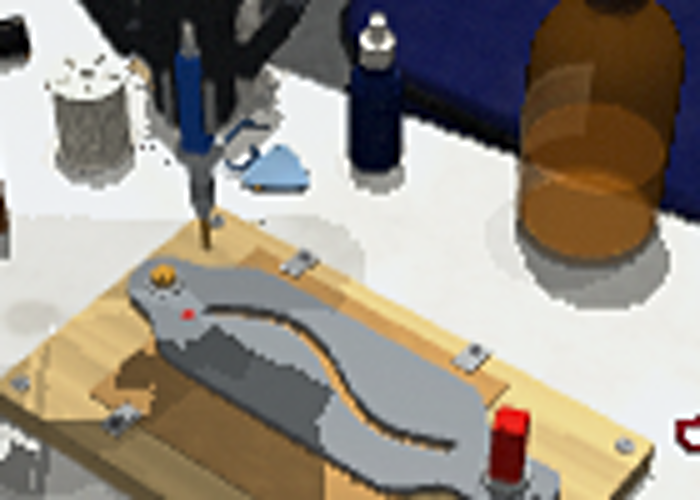

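View pics/n_side.png

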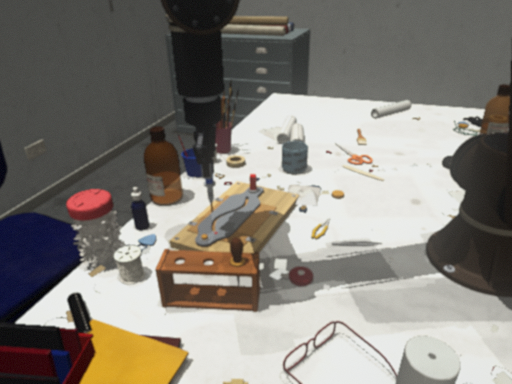

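```bash
python3 - <<'E'
from h import *
crop("n_wrist",190,130,310,250,6,"pics/c17.png")
crop("n_wrist",300,150,460,260,5,"pics/c18.png")
E
```

```text
(no output)
```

View pics/c17.png

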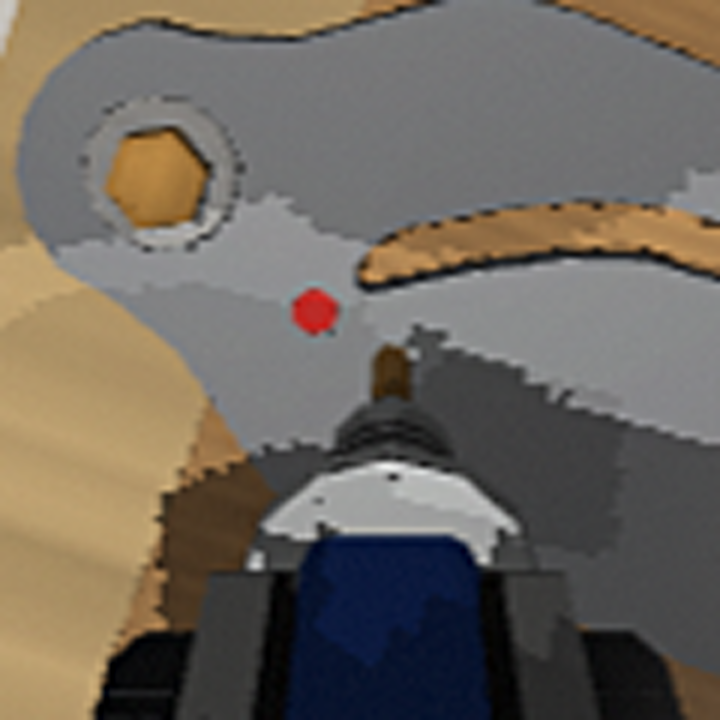

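View pics/c18.png

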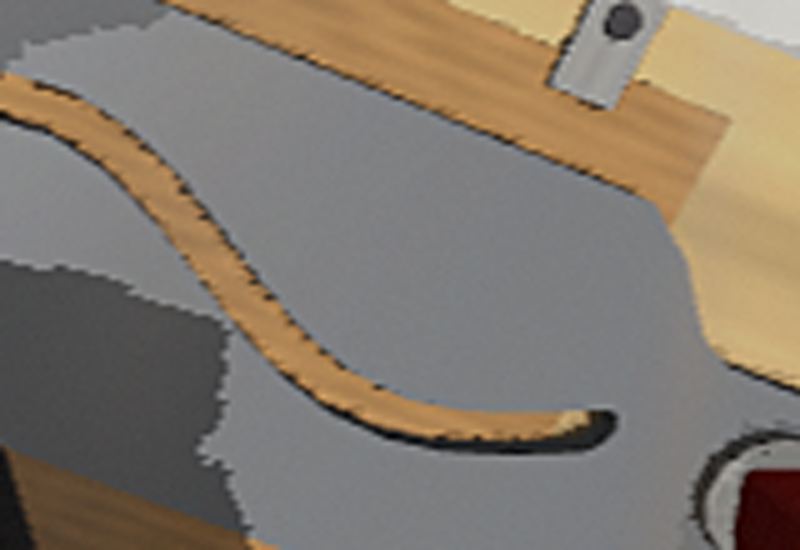

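```bash
python3 - <<'E'
from h import *
from scipy.interpolate import CubicSpline
z=load("n_wrist");s=load("n_scene")
A=lambda x,y:(190+x/6-.42,130+y/6-.42);B=lambda x,y:(300+x/5-.4,150+y/5-.4)
pv=plane(z,*A(163,173),.0325);e0=plane(z,*A(358,272),.0315);e6=plane(z,*B(618,424),.0315)
print("pivot",pv,"dot",plane(z,*A(316,311),.0315),"slotL",e0,"slotR",e6, np.linalg.norm(e0-e6))
# mid of slot: edges at c18 vertical cut: outer top-plane edges
T=np.array([.6042,.1551]);th=np.radians(-7.05);X=np.array([np.cos(th),np.sin(th)]);Y=np.array([-np.sin(th),np.cos(th)])
loc=lambda p:np.array([(p[:2]-T)@X,(p[:2]-T)@Y])*1000
for n,p in [("pivot",pv),("e0",e0),("e6",e6)]:print(n,loc(p))
pts=np.array([[0,-38],[16.9,-67],[19.1,-96],[6,-125],[-8.7,-154],[-10.9,-183],[0,-212]])
W=[T+X*a/1000+Y*b/1000 for a,b in pts]
print(np.round(W,4))
# cross cuts on slot
for a,b in [((245,255),(200,285)),((180,190),(140,215))]:
    print("cut",loc(plane(z,*B(*a),.0315)),loc(plane(z,*B(*b),.0315)))
for h in(.0735,.0775,.0816,):print("tip",plane(z,*A(391,345),h),dep(z,*A(391,365)))
print("pin top s",)
E
```

```text
pivot [0.60334847 0.15491744 0.0325    ] dot [0.58763672 0.12692735 0.0315    ] slotL [0.59540158 0.1220913  0.0315    ] slotR [ 0.57956118 -0.05950146  0.0315    ] 0.18228233048209214
pivot [-0.82268747 -0.28569426]
e0 [ -4.68056222 -33.83901436]
e6 [   1.88667538 -216.00300476]
[[ 0.5995  0.1174]
 [ 0.6127  0.0865]
 [ 0.6114  0.0575]
 [ 0.5948  0.0303]
 [ 0.5767  0.0033]
 [ 0.5709 -0.0252]
 [ 0.5782 -0.0553]]
cut [   6.58672987 -131.66235509] [  -2.08782207 -126.29895169]
cut [  13.7673374  -114.43941059] [   6.49004464 -109.50546196]
tip [0.59710935 0.11729017 0.0735    ] [0.5997056  0.11799439 0.09155067]
tip [0.59824449 0.11759088 0.0775    ] [0.5997056  0.11799439 0.09155067]
tip [0.59940802 0.11789911 0.0816    ] [0.5997056  0.11799439 0.09155067]
pin top s
```

```bash
cat > tr.py <<'E'
import numpy as np
from scipy.interpolate import CubicSpline
pts=np.array([[0,-38],[16.9,-67],[19.1,-96],[6,-125],[-8.7,-154],[-10.9,-183],[0,-212]])
def fr(T,deg):
    th=np.radians(deg);return np.array([np.cos(th),np.sin(th)]),np.array([-np.sin(th),np.cos(th)])
def path(T,deg,n=2000):
    d=np.r_[0,np.cumsum(np.linalg.norm(np.diff(pts,axis=0),axis=1))]
    c=CubicSpline(np.arange(7)*29.0,pts)  # param ~ y
    u=np.linspace(0,174,n);P=c(u);X,Y=fr(T,deg)
    W=np.array(T)*1000+P[:,:1]*X+P[:,1:]*Y
    s=np.r_[0,np.cumsum(np.linalg.norm(np.diff(W,axis=0),axis=1))]
    return W,s,P
E
python3 - <<'E'
from h import *; from tr import *
z=load("n_wrist");hsv=cv2.cvtColor(z["p"],cv2.COLOR_RGB2HSV)
T=(.6034,.1551);W,s,P=path(T,-6.87);X,Y=fr(T,-6.87);print("len",s[-1])
loc=lambda p:np.array([(p[:2]-T)@X,(p[:2]-T)@Y])*1000
B=lambda x,y:(300+x/5-.4,150+y/5-.4);A=lambda x,y:(190+x/6-.42,130+y/6-.42)
# c18 top edge (camera side wall at top plane, +x side) and lower edge(top plane) points
for e in [(60,90),(120,130),(180,185),(245,265),(320,350),(400,398),(500,410), (0,125),(60,140),(120,185),(180,250),(245,335),(320,405),(400,443),(500,453)]:
    q=loc(plane(z,*B(*e),.0315)); dd=np.linalg.norm(P-q,axis=1);i=dd.argmin();t=P[i+1]-P[i] if i<1999 else P[i]-P[i-1];t/=np.linalg.norm(t)
    print(e,q.round(1),"normal off (+x side +)",round(float((q-P[i])@np.array([-t[1],t[0]])),2))
for e in [(385,238),(450,217),(560,203),(640,207),(375,291),(450,275),(560,255),(640,258)]:
    q=loc(plane(z,*A(*e),.0315)); dd=np.linalg.norm(P-q,axis=1);i=dd.argmin();t=P[min(i+1,1999)]-P[min(i,1998)];t/=np.linalg.norm(t)
    print("A",e,q.round(1),round(float((q-P[i])@np.array([-t[1],t[0]])),2),P[i].round(1))
E
```

```text
len 188.23178938008888
(60, 90) [ 23.6 -85.2] normal off (+x side +) 3.39
(120, 130) [ 20.7 -98.9] normal off (+x side +) 2.28
(180, 185) [  15.1 -114. ] normal off (+x side +) 2.66
(245, 265) [   5.1 -132.5] normal off (+x side +) 3.01
(320, 350) [  -5.3 -153.8] normal off (+x side +) 3.12
(400, 398) [  -8.7 -173.1] normal off (+x side +) 3.04
(500, 410) [  -3.8 -192.7] normal off (+x side +) 4.52
(0, 125) [ 13.4 -77.5] normal off (+x side +) -6.1
(60, 140) [ 14.9 -89.2] normal off (+x side +) -5.24
(120, 185) [  11.  -103.4] normal off (+x side +) -5.51
(180, 250) [   3.3 -119.5] normal off (+x side +) -5.02
(245, 335) [  -7.8 -138.8] normal off (+x side +) -5.27
(320, 405) [ -15.8 -159.1] normal off (+x side +) -5.49
(400, 443) [ -17.4 -177.6] normal off (+x side +) -5.78
(500, 453) [ -12.1 -197.2] normal off (+x side +) -4.72
A (385, 238) [  2.6 -35.7] 3.49 [  0. -38.]
A (450, 217) [  9.4 -43.8] 4.1 [  6.  -46.2]
A (560, 203) [ 17.6 -58.8] 3.75 [ 14.2 -60.5]
A (640, 207) [ 21.5 -70.6] 3.34 [ 18.3 -71.5]
A (375, 291) [ -5.9 -37.3] -4.2 [  0. -38.]
A (450, 275) [  0.8 -47.3] -4.93 [  4.8 -44.4]
A (560, 255) [ 10. -62.] -4.5 [ 14.1 -60.1]
A (640, 258) [ 14.1 -73.8] -4.68 [ 18.6 -72.7]
```

Call:
carry_out(
  plan=[
    [-0.1,-0.05,-1.5,0,1],
    [-0.1,-0.05,-3,0,1],
    [-0.1,-0.05,-4,0,1],
    [-0.1,-0.05,-4.6,0,1],
    [-0.1,-0.05,-4.6,0,1],
    [-0.1,-0.05,-4.6,0,1],
    [-0.1,-0.05,-4.6,0,1],
  ],
)

```text
t: 14.48
eef_pos: [0.5987, 0.1166, 0.1306]
orientation: [0.992, 0.125, 0.001, -0.0]
wrist_force: [0.2, -0.3, -1.0]
opening: 0.172
```

```bash
python3 - <<'E'
from h import *
from workcell import ctrl
for n in("wrist","side","scene"): snap(n,"p_"+n)
o=ctrl.get_obs();print(o["eef_pos"],o["wrist_force"],load("p_wrist")["o"])
a=cv2.resize(load("p_wrist")["p"][120:240,200:320,::-1],None,fx=4,fy=4,interpolation=cv2.INTER_CUBIC)
b=cv2.resize(load("p_scene")["p"][150:210,200:260,::-1],None,fx=5,fy=5,interpolation=cv2.INTER_CUBIC)
d=cv2.resize(load("p_side")["p"][190:250,180:240,::-1],None,fx=5,fy=5,interpolation=cv2.INTER_CUBIC)
c=np.zeros((600,780,3),np.uint8);c[:480,:480]=a;c[:300,480:780]=b;c[300:600,480:]=d;cv2.imwrite("pics/c19.png",c)
E
```

```text
[0.59850775 0.11655486 0.13054834] [-0.17813105  0.09832548 -1.64076495] [0.66606335 0.13430258 0.27306651]
```

View pics/c19.png

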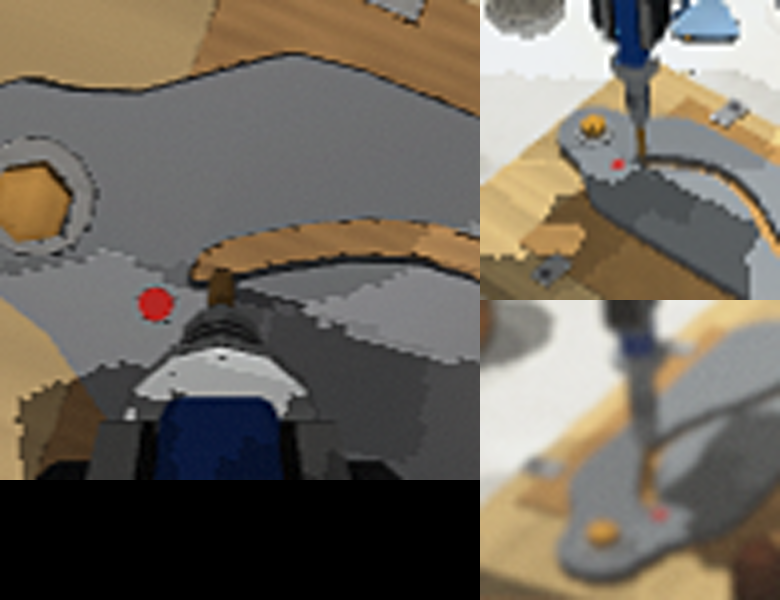

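```bash
python3 - <<'E'
from h import *; from tr import *
z=load("p_wrist")
A=lambda x,y:(200+x/4-.4,120+y/4-.4)
inv=lambda p:((p[0]-200+.4)*4,(p[1]-120+.4)*4)
for h in(.034,.0356,.037):print("tip",h,plane(z,*A(221,268),h))
for h in(.0356,.0315,.024):print(h,inv(proj(z,[.5985,.1166,h])))
T=(.6027,.1552);X,Y=fr(T,-6.87)
loc=lambda p:np.array([(p[:2]-T)@X,(p[:2]-T)@Y])*1000
W,s,P=path(T,-6.87)
print("slot pts")
for e in [(190,272),(200,252),(240,236),(300,226),(360,219),(440,226),(193,283),(200,289),(240,281),(300,266),(360,258),(440,272)]:
    q=loc(plane(z,*A(*e),.0315));dd=np.linalg.norm(P-q,axis=1);i=dd.argmin();t=P[min(i+1,1999)]-P[min(i,1998)];t/=np.linalg.norm(t)
    print(e,q.round(1),round(float((q-P[i])@np.array([-t[1],t[0]])),2),P[i].round(1),round(dd.min(),2))
E
```

```text
tip 0.034 [0.59880226 0.11647637 0.034     ]
tip 0.0356 [0.59925242 0.11659568 0.0356    ]
tip 0.037 [0.59964631 0.11670007 0.037     ]
0.0356 (np.float64(220.02087118596089), np.float64(271.56663250355246))
0.0315 (np.float64(219.99391372303725), np.float64(265.7535319759488))
0.024 (np.float64(219.94672660161254), np.float64(255.5781129750229))
slot pts
(190, 272) [ -2.9 -33.7] 0.34 [  0. -38.] 5.18
(200, 252) [  1.7 -34.1] 3.71 [  0. -38.] 4.24
(240, 236) [  7.6 -40.3] 4.67 [  3.8 -43. ] 4.67
(300, 226) [ 13.8 -50.6] 4.21 [ 10.2 -52.7] 4.21
(360, 219) [ 19.4 -61. ] 4.48 [ 15.3 -62.8] 4.48
(440, 226) [ 23.8 -76.3] 4.32 [ 19.5 -77. ] 4.32
(193, 283) [ -4.9 -35.1] -2.02 [  0. -38.] 5.65
(200, 289) [ -5.5 -36.9] -3.62 [  0. -38.] 5.63
(240, 281) [ -1.1 -43.7] -4.31 [  2.4 -41.1] 4.31
(300, 266) [  6.2 -53.7] -3.91 [  9.5 -51.7] 3.91
(360, 258) [ 12.  -64.2] -3.51 [ 15.3 -62.8] 3.51
(440, 272) [ 15.1 -80.2] -4.79 [ 19.9 -79.6] 4.79
```

Call:
carry_out(
  plan=[
    [0,0,-0.3,0,1],
    [0,0,-0.6,0,1],
    [0,0,-0.9,0,1],
    [0,0,-1.1,0,1],
    [0,0,-1.3,0,1],
    [0,0,-1.5,0,1],
    [0,0,-1.5,0,1],
    [0,0,-1.5,0,1],
    [0,0,-1.5,0,1],
  ],
)

```text
t: 15.38
eef_pos: [0.5983, 0.1165, 0.115]
orientation: [0.992, 0.125, 0.0, -0.0]
wrist_force: [0.5, 0.1, 1.3]
opening: 0.173
```

```bash
python3 - <<'E'
from h import *
from workcell import ctrl
F=[]
for i in range(6):
    snap("wrist","q_wrist");o=ctrl.get_obs();F.append(o["wrist_force"])
print(np.mean(F,0),np.std(F,0),o["eef_pos"],o["t"])
snap("scene","q_scene");snap("side","q_side")
a=cv2.resize(load("q_wrist")["p"][120:240,200:320,::-1],None,fx=4,fy=4,interpolation=cv2.INTER_CUBIC)
b=cv2.resize(load("q_scene")["p"][150:210,200:260,::-1],None,fx=5,fy=5,interpolation=cv2.INTER_CUBIC)
d=cv2.resize(load("q_side")["p"][190:250,180:240,::-1],None,fx=5,fy=5,interpolation=cv2.INTER_CUBIC)
c=np.zeros((600,780,3),np.uint8);c[:480,:480]=a;c[:300,480:780]=b;c[300:600,480:]=d;cv2.imwrite("pics/c20.png",c)
E
```

```text
[1.33367644 0.71146197 0.98981179] [0.22345893 0.29593479 0.29011482] [0.5982594  0.11645252 0.11495991] 15.6833
```

View pics/c20.png

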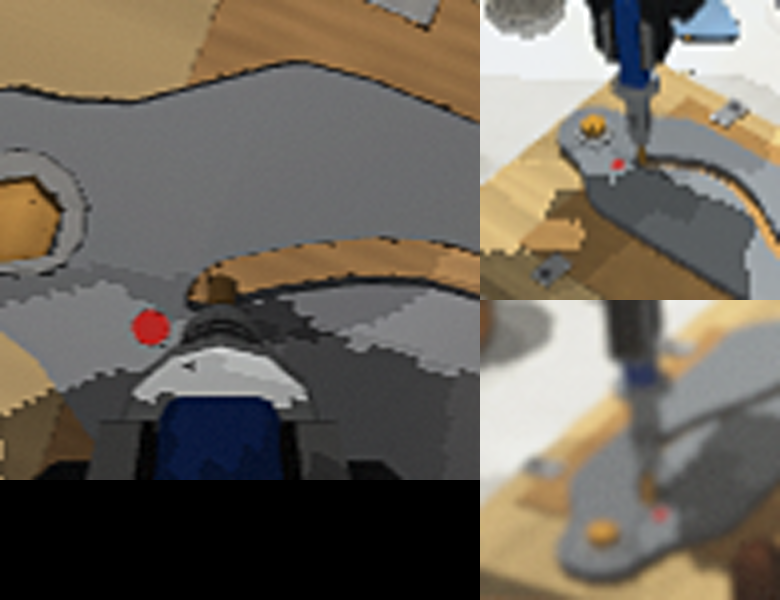

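```bash
cat > rows.py <<'E'
from tr import *
import sys
def rows(cur,s0,n,step=3.3,T=(.6027,.1552),deg=-6.87,end=187.5):
    W,s,P=path(T,deg);out=[]
    for k in range(1,n+1):
        q=min(s0+k*step,end);w=np.array([np.interp(q,s,W[:,0]),np.interp(q,s,W[:,1])])
        d=(w-np.array(cur)*1000)/10;d=np.round(d*20)/20;out.append([round(float(d[0]),2),round(float(d[1]),2),0,0,1])
    return out
def near(cur,T=(.6027,.1552),deg=-6.87):
    W,s,P=path(T,deg);dd=np.linalg.norm(W-np.array(cur)*1000,axis=1);i=dd.argmin();return s[i],dd[i],W[i]
E
python3 -c "
from rows import *
c=(.5983,.1165);print(near(c));print(rows(c,near(c)[0],20))"
```

```text
(np.float64(0.8848469136395946), np.float64(0.3806301046650925), array([598.61327934, 116.71618356]))
[[0.2, -0.25, 0, 0, 1], [0.35, -0.55, 0, 0, 1], [0.5, -0.85, 0, 0, 1], [0.65, -1.15, 0, 0, 1], [0.8, -1.45, 0, 0, 1], [0.95, -1.75, 0, 0, 1], [1.05, -2.05, 0, 0, 1], [1.15, -2.35, 0, 0, 1], [1.25, -2.7, 0, 0, 1], [1.3, -3.0, 0, 0, 1], [1.4, -3.3, 0, 0, 1], [1.45, -3.65, 0, 0, 1], [1.45, -4.0, 0, 0, 1], [1.45, -4.3, 0, 0, 1], [1.45, -4.65, 0, 0, 1], [1.4, -4.95, 0, 0, 1], [1.35, -5.3, 0, 0, 1], [1.3, -5.6, 0, 0, 1], [1.15, -5.95, 0, 0, 1], [1.05, -6.25, 0, 0, 1]]
```

Call:
carry_out(
  plan=[
    [0.2,-0.25,0,0,1],
    [0.35,-0.55,0,0,1],
    [0.5,-0.85,0,0,1],
    [0.65,-1.15,0,0,1],
    [0.8,-1.45,0,0,1],
    [0.95,-1.75,0,0,1],
    [1.05,-2.05,0,0,1],
    [1.15,-2.35,0,0,1],
    [1.25,-2.7,0,0,1],
    [1.3,-3.0,0,0,1],
    [1.4,-3.3,0,0,1],
    [1.45,-3.65,0,0,1],
    [1.45,-4.0,0,0,1],
  ],
)

```text
t: 16.87
eef_pos: [0.6129, 0.0761, 0.1148]
orientation: [0.992, 0.125, 0.0, -0.0]
wrist_force: [0.8, 1.7, 1.0]
opening: 0.178
```

```bash
python3 - <<'E'
from h import *; from rows import *
from workcell import ctrl
snap("wrist","r_wrist");o=ctrl.get_obs();print(o["eef_pos"],o["wrist_force"],o["moment"],near(o["eef_pos"][:2]))
c=(.5983+.0145,.1165-.04);print(near(c),rows(c,near(c)[0],20))
crop("r_wrist",180,110,330,240,4,"pics/c21.png")
E
```

```text
[0.61274958 0.07544897 0.11489445] [-0.14192177 -1.85791993  0.65190577] [-0.65812672 -0.2248018   0.00556699] (np.float64(45.031864430951856), np.float64(0.16763728012984008), array([612.91718323,  75.45229474]))
(np.float64(43.973772330287964), np.float64(0.07513301371910854), array([612.87452873,  76.50950989])) [[0.0, -0.35, 0, 0, 1], [-0.0, -0.65, 0, 0, 1], [-0.05, -1.0, 0, 0, 1], [-0.1, -1.3, 0, 0, 1], [-0.2, -1.65, 0, 0, 1], [-0.3, -1.95, 0, 0, 1], [-0.4, -2.25, 0, 0, 1], [-0.55, -2.55, 0, 0, 1], [-0.7, -2.85, 0, 0, 1], [-0.85, -3.1, 0, 0, 1], [-1.05, -3.4, 0, 0, 1], [-1.25, -3.7, 0, 0, 1], [-1.4, -3.95, 0, 0, 1], [-1.6, -4.2, 0, 0, 1], [-1.8, -4.5, 0, 0, 1], [-2.0, -4.75, 0, 0, 1], [-2.2, -5.0, 0, 0, 1], [-2.4, -5.25, 0, 0, 1], [-2.6, -5.55, 0, 0, 1], [-2.8, -5.8, 0, 0, 1]]
```

View pics/c21.png

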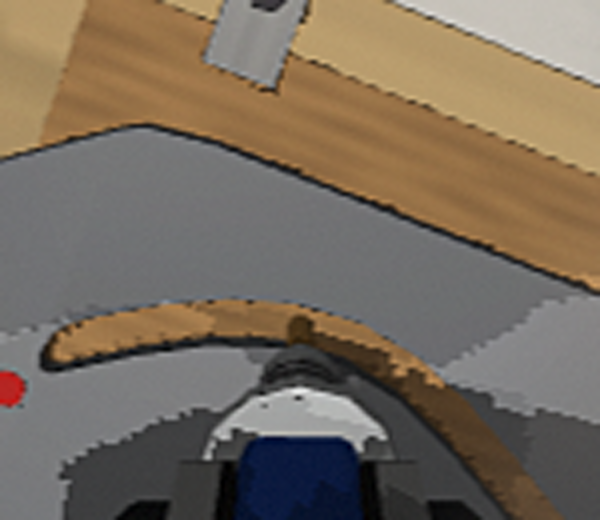

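Tip is centred in the slot at crop (300,330), on the card. Continuing.

Call:
carry_out(
  plan=[
    [0.0,-0.35,0,0,1],
    [0.0,-0.65,0,0,1],
    [-0.05,-1.0,0,0,1],
    [-0.1,-1.3,0,0,1],
    [-0.2,-1.65,0,0,1],
    [-0.3,-1.95,0,0,1],
    [-0.4,-2.25,0,0,1],
    [-0.55,-2.55,0,0,1],
    [-0.7,-2.85,0,0,1],
    [-0.85,-3.1,0,0,1],
    [-1.05,-3.4,0,0,1],
    [-1.25,-3.7,0,0,1],
    [-1.4,-3.95,0,0,1],
    [-1.6,-4.2,0,0,1],
    [-1.8,-4.5,0,0,1],
    [-2.0,-4.75,0,0,1],
  ],
)

```text
t: 18.25
eef_pos: [0.5924, 0.0286, 0.1148]
orientation: [0.992, 0.125, 0.0, 0.0]
wrist_force: [0.5, 2.2, 1.1]
opening: 0.178
```

```bash
python3 - <<'E'
from h import *; from rows import *
from workcell import ctrl
snap("wrist","s_wrist");o=ctrl.get_obs();print(o["eef_pos"],o["wrist_force"],o["moment"],near(o["eef_pos"][:2]))
c=(.5983+.0145-.02,.1165-.04-.0475);print(near(c),rows(c,near(c)[0],20))
crop("s_wrist",180,110,330,240,4,"pics/c22.png")
E
```

```text
[0.59188975 0.02806932 0.11480234] [-0.67595062 -2.24722503  0.39620376] [-0.6337537  -0.06949481  0.01449603] (np.float64(98.10782640766104), np.float64(0.06619588713199452), array([591.91671204,  28.00886237]))
(np.float64(96.79877789170305), np.float64(0.1086354890601791), array([592.70549522,  29.0535772 ])) [[-0.2, -0.25, 0, 0, 1], [-0.4, -0.5, 0, 0, 1], [-0.6, -0.8, 0, 0, 1], [-0.8, -1.05, 0, 0, 1], [-1.0, -1.3, 0, 0, 1], [-1.15, -1.6, 0, 0, 1], [-1.35, -1.9, 0, 0, 1], [-1.5, -2.15, 0, 0, 1], [-1.65, -2.45, 0, 0, 1], [-1.8, -2.75, 0, 0, 1], [-1.9, -3.05, 0, 0, 1], [-2.05, -3.35, 0, 0, 1], [-2.1, -3.7, 0, 0, 1], [-2.2, -4.0, 0, 0, 1], [-2.25, -4.35, 0, 0, 1], [-2.25, -4.65, 0, 0, 1], [-2.3, -5.0, 0, 0, 1], [-2.3, -5.35, 0, 0, 1], [-2.25, -5.65, 0, 0, 1], [-2.25, -6.0, 0, 0, 1]]
```

View pics/c22.png

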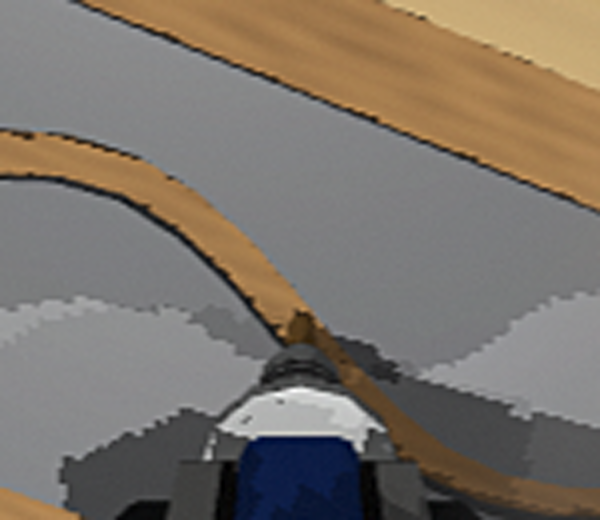

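Call:
carry_out(
  plan=[
    [-0.2,-0.25,0,0,1],
    [-0.4,-0.5,0,0,1],
    [-0.6,-0.8,0,0,1],
    [-0.8,-1.05,0,0,1],
    [-1.0,-1.3,0,0,1],
    [-1.15,-1.6,0,0,1],
    [-1.35,-1.9,0,0,1],
    [-1.5,-2.15,0,0,1],
    [-1.65,-2.45,0,0,1],
    [-1.8,-2.75,0,0,1],
    [-1.9,-3.05,0,0,1],
    [-2.05,-3.35,0,0,1],
    [-2.1,-3.7,0,0,1],
    [-2.2,-4.0,0,0,1],
    [-2.25,-4.35,0,0,1],
    [-2.25,-4.65,0,0,1],
    [-2.3,-5.0,0,0,1],
  ],
)

```text
t: 19.72
eef_pos: [0.5695, -0.0214, 0.1147]
orientation: [0.992, 0.125, -0.0, -0.0]
wrist_force: [1.2, 1.6, 1.6]
opening: 0.178
```

```bash
python3 - <<'E'
from h import *; from rows import *
from workcell import ctrl
snap("wrist","t_wrist");o=ctrl.get_obs();print(o["eef_pos"],o["wrist_force"],o["moment"],near(o["eef_pos"][:2]))
c=(.5983+.0145-.02-.023,.1165-.04-.0475-.05);print(near(c),rows(c,near(c)[0],14))
crop("t_wrist",180,110,330,240,4,"pics/c23.png")
E
```

```text
[ 0.56935952 -0.02209271  0.11476439] [ 0.06452425 -2.62841298  1.10916152] [-0.68376968 -0.05309554  0.01387508] (np.float64(154.0263966318418), np.float64(0.5640088558746529), array([569.92284789, -22.1204201 ]))
(np.float64(152.8880838220485), np.float64(0.13664048582823168), array([569.93547513, -20.9821924 ])) [[0.0, -0.35, 0, 0, 1], [0.05, -0.65, 0, 0, 1], [0.05, -1.0, 0, 0, 1], [0.1, -1.3, 0, 0, 1], [0.2, -1.65, 0, 0, 1], [0.25, -1.95, 0, 0, 1], [0.35, -2.3, 0, 0, 1], [0.45, -2.6, 0, 0, 1], [0.55, -2.9, 0, 0, 1], [0.65, -3.2, 0, 0, 1], [0.75, -3.35, 0, 0, 1], [0.75, -3.35, 0, 0, 1], [0.75, -3.35, 0, 0, 1], [0.75, -3.35, 0, 0, 1]]
```

View pics/c23.png

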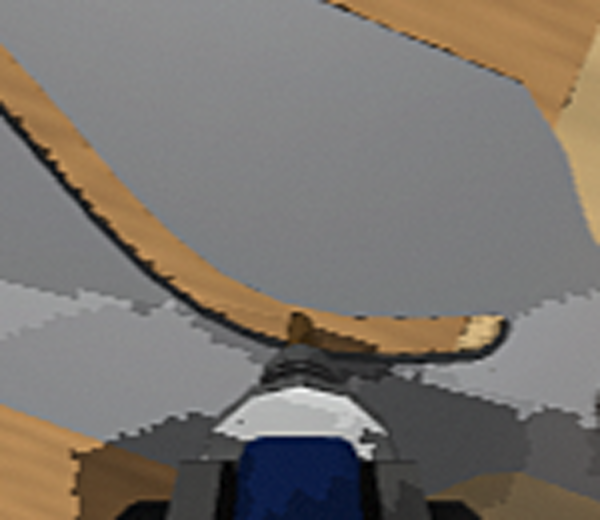

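Call:
carry_out(
  plan=[
    [0.05,-0.35,0,0,1],
    [0.05,-0.65,0,0,1],
    [0.1,-1.0,0,0,1],
    [0.15,-1.3,0,0,1],
    [0.2,-1.65,0,0,1],
    [0.3,-1.95,0,0,1],
    [0.35,-2.3,0,0,1],
    [0.5,-2.6,0,0,1],
    [0.6,-2.9,0,0,1],
    [0.7,-3.2,0,0,1],
    [0.75,-3.3,0,0,1],
    [0.75,-3.3,0,0,1],
    [0.75,-3.3,0,0,1],
    [0.75,-3.3,0,0,1],
  ],
)

```text
t: 20.93
eef_pos: [0.5771, -0.0543, 0.1148]
orientation: [0.992, 0.125, -0.0, 0.0]
wrist_force: [-0.2, -1.0, 0.6]
opening: 0.178
```

```bash
python3 - <<'E'
from h import *; from rows import *
from workcell import ctrl
snap("wrist","u_wrist");o=ctrl.get_obs();print(o["eef_pos"],o["wrist_force"],o["moment"],near(o["eef_pos"][:2]),path((.6027,.1552),-6.87)[0][-1])
crop("u_wrist",180,110,330,240,4,"pics/c24.png")
E
```

```text
[ 0.57710154 -0.05425261  0.11483555] [ 0.34822451 -1.07148159 -0.25381566] [-0.55999041 -0.00178721 -0.02132656] (np.float64(187.23232031066289), np.float64(0.1765649878120718), array([576.95764021, -54.35492195])) [577.34119264 -55.27786318]
```

View pics/c24.png

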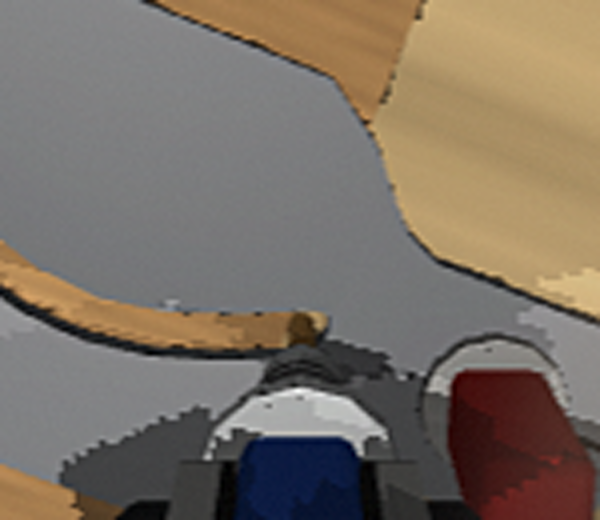

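Call:
carry_out(
  plan=[
    [0,0,1,0,1],
    [0,0,3,0,1],
    [0,0,6,0,1],
    [0,0,9,0,1],
    [0,0,11,0,1],
    [-0.5,2,11,0,1],
    [-1,5,11,0,1],
    [-1.5,8.5,11,0,1],
    [-2,12,11,0,1],
    [-2.5,15.5,11,0,1],
    [-3,19,11,0,1],
    [-3.5,22.5,11,0,1],
    [-4,26,11,0,1],
    [-4.5,29.5,11,0,1],
    [-5,32,11,0,1],
    [-5.3,34,11,0,1],
    [-5.5,35.1,11,0,1],
    [-5.5,35.3,11,0,1],
    [-5.5,35.3,11,0,1],
    [-5.5,35.3,11,0,1],
  ],
)

```text
t: 22.65
eef_pos: [0.5221, 0.2982, 0.225]
orientation: [0.992, 0.125, -0.0, 0.0]
wrist_force: [-0.2, 0.1, -0.8]
opening: 0.178
```

```bash
python3 - <<'E'
from h import *
from workcell import ctrl
for n in("side","scene","wrist"): snap(n,"v_"+n)
o=ctrl.get_obs();print(o["eef_pos"],o["wrist_force"],o["orientation"])
a=cv2.resize(load("v_wrist")["p"][50:250,200:320,::-1],None,fx=3,fy=3)
b=cv2.resize(load("v_side")["p"][180:310,140:280,::-1],None,fx=3,fy=3)
c=np.zeros((600,780,3),np.uint8);c[:600,:360]=a;c[:390,360:780]=b;cv2.imwrite("pics/c25.png",c)
E
```

```text
[0.52232647 0.29783002 0.22499878] [ 1.02854976  0.71186909 -0.89451513] [ 9.92201620e-01  1.24643270e-01  2.97567948e-05 -9.82629580e-06]
```

View pics/c25.png

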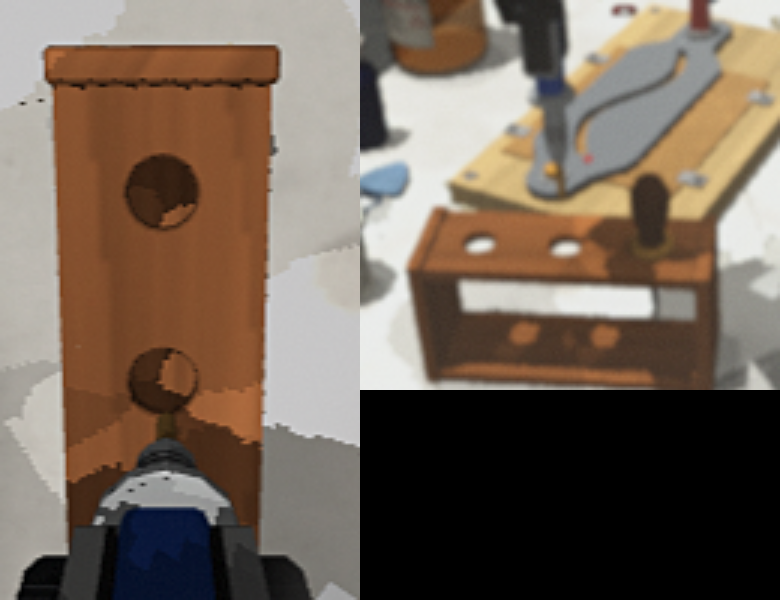

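View pics/v_scene.png

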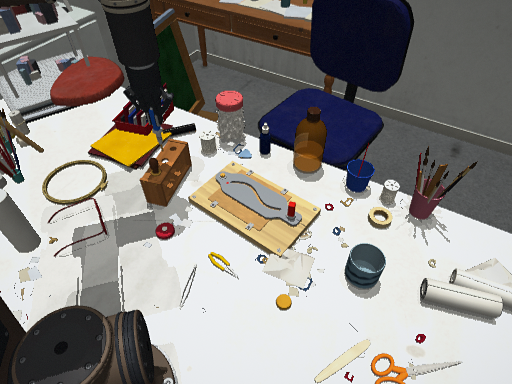

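```bash
python3 - <<'E'
from h import *
z=load("v_wrist");C=lambda x,y:(200+x/3-.33,50+y/3-.33)
print(plane(z,*C(163,381),.095),plane(z,*C(162,191),.095))
for h in(.128,.1301,.132):print("tip",plane(z,*C(168,414),h))
E
```

```text
[0.52160146 0.29817341 0.095     ] [0.57488074 0.31206298 0.095     ]
tip [0.52149852 0.2967692  0.128     ]
tip [0.52209815 0.29693302 0.1301    ]
tip [0.52264068 0.29708123 0.132     ]
```

Call:
carry_out(
  plan=[
    [-0.05,0.1,-1,0,1],
    [-0.05,0.1,-2.5,0,1],
    [-0.05,0.1,-4,0,1],
    [-0.05,0.1,-5.5,0,1],
    [-0.05,0.1,-7,0,1],
    [-0.05,0.1,-8.5,0,1],
    [-0.05,0.1,-9.5,0,1],
    [-0.05,0.1,-10.3,0,1],
    [-0.05,0.1,-10.3,0,1],
    [-0.05,0.1,-10.3,0,1],
  ],
)

```text
t: 23.63
eef_pos: [0.5217, 0.2997, 0.1216]
orientation: [0.992, 0.125, -0.0, 0.0]
wrist_force: [-0.1, 0.5, -1.2]
opening: 0.177
```

Call:
carry_out(
  plan=[
    [0,0,-0.2,0,1],
    [0,0,-0.4,0,1],
    [0,0,-0.5,0,1],
    [0,0,-0.5,0,1],
    [0,0,-0.5,0,1],
  ],
)

```text
t: 24.05
eef_pos: [0.5217, 0.3, 0.1171]
orientation: [0.992, 0.125, 0.0, -0.0]
wrist_force: [-0.2, -0.3, -1.1]
opening: 0.176
```

```bash
python3 - <<'E'
from h import *
from workcell import ctrl
for n in("side","wrist"): snap(n,"w_"+n)
o=ctrl.get_obs();print(o["eef_pos"],o["wrist_force"],o["orientation"])
crop("w_side",140,150,290,310,4,"pics/c26.png")
E
```

```text
[0.52166989 0.29995468 0.11701789] [-0.12031166 -0.37882381 -0.70395862] [ 9.92124029e-01  1.25259266e-01  1.34760117e-04 -9.49426312e-05]
```

View pics/c26.png

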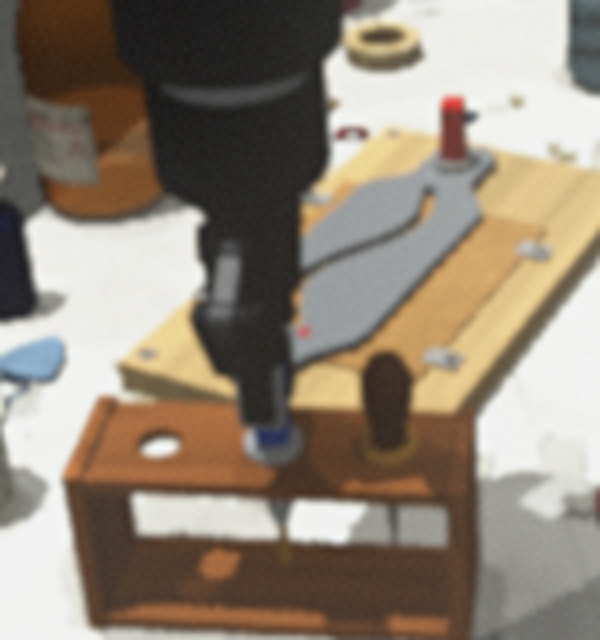

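Call:
carry_out(
  plan=[
    [0,-0.1,0,0,1],
    [0,-0.15,-0.1,0,1],
    [0,-0.15,-0.15,0,1],
    [0,-0.15,-0.15,0,1],
    [0,-0.15,-0.15,0,1],
  ],
)

```text
t: 24.57
eef_pos: [0.5218, 0.2988, 0.1168]
orientation: [0.992, 0.125, 0.001, -0.0]
wrist_force: [-4.8, 0.0, 10.2]
opening: 0.174
```

Call:
carry_out(
  plan=[
    [0,0,0.1,0,1],
    [0,0,0.1,0,-1],
    [0,0,0.1,0,-1],
    [0,0,0.1,0,-1],
    [0,0,0.1,0,-1],
    [0,0,0.1,0,-1],
    [0,0,0.1,0,-1],
    [0,0,2,0,-1],
    [0,0,5,0,-1],
    [0,0,8,0,-1],
    [0,0,11,0,-1],
    [0,0,14,0,-1],
    [0,0,14,0,-1],
    [0,0,14,0,-1],
    [0,0,14,0,-1],
  ],
)

```text
t: 25.82
eef_pos: [0.5213, 0.2982, 0.2549]
orientation: [0.992, 0.125, -0.0, -0.0]
wrist_force: [0.5, 0.0, -0.6]
opening: 1.003
```

```bash
python3 - <<'E'
from h import *
from workcell import ctrl
for n in("side","wrist","scene"): snap(n,"x_"+n)
o=ctrl.get_obs();print(o["t"],o["eef_pos"],o["wrist_force"],o["opening"])
a=cv2.resize(load("x_wrist")["p"][80:280,200:320,::-1],None,fx=3,fy=3)
b=cv2.resize(load("x_side")["p"][170:310,140:310,::-1],None,fx=2.5,fy=2.5)
d=cv2.resize(load("x_scene")["p"][130:240,140:310,::-1],None,fx=2.2,fy=2.2)
c=np.zeros((600,800,3),np.uint8);c[:600,:360]=a;c[:b.shape[0],360:360+b.shape[1]]=b;c[352:352+d.shape[0],360:360+d.shape[1]]=d;cv2.imwrite("pics/c27.png",c)
E
```

```text
25.9667 [0.52112066 0.29798049 0.25391808] [-0.11349812  0.08502405 -1.45736117] 0.9966296486007419
```

View pics/c27.png

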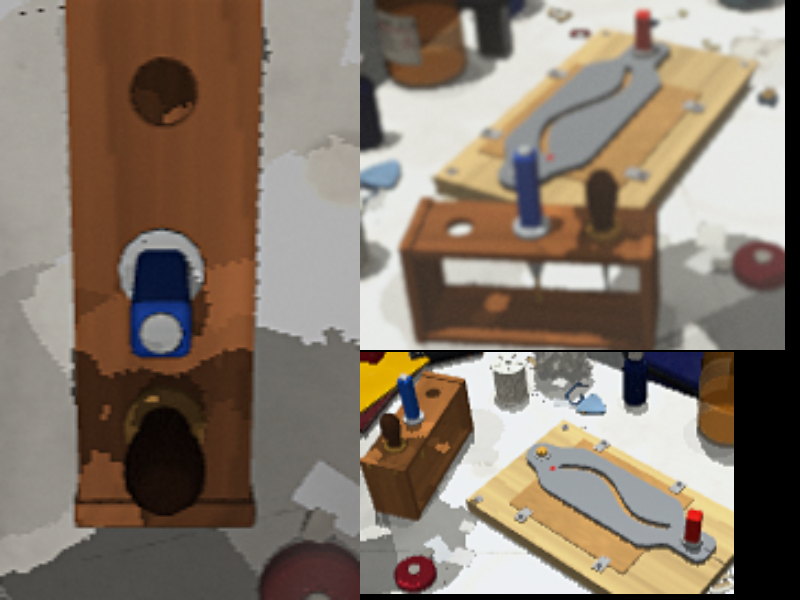

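```bash
python3 - <<'E'
from h import *
from workcell import ctrl
z=load("x_wrist");C=lambda x,y:(200+x/3-.33,80+y/3-.33)
print("stylus top",plane(z,*C(160,331),.165))
s=load("x_scene");print("pin px depth check")
print(ctrl.close_job())
E
```

```text
stylus top [0.52010066 0.29899762 0.165     ]
pin px depth check
the job is handed in; nothing more can be done
None
```

The job is done and handed in at about 26 s of the 72 s allowed. No verdict was reported.

- **Pin:** I put it through the template hole while the template was still swung out, slid it across and lowered it into the board hole. The seating test pushed back with 8 N at the expected height. The last pictures show it upright with its collar on the template.
- **Trace:** I lowered the stylus tip in at the red-dot end and ran it to the far end at about 4 cm/s. The start reading gave about 3.9 mm of spring compression. Height held within 0.3 mm, and the tip stayed within about 0.6 mm of the slot centre line I had worked out.
- **Stylus and surroundings:** The stylus is back in the middle stand hole. The last wrist picture put its top at (0.520, 0.299), about 2 mm from the measured hole centre. The awl and the loose things I could see looked unmoved, and the gripper is open and clear.

**Checks that disagreed or were weak:**
- The scene and wrist cameras differed by 2–3 mm on the pivot and red dot, so I used the wrist view.
- The last vertical force reading, at the far end, was noisy (−0.25 to +0.6 N). There I relied on the unchanged height to say the tip was still sprung.
- I made no separate measurement of the pin's final position or the template angle. That rests on the seating force and the pictures.

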